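# Load the jar rack and level it

## Task

The fillings in these jars only set flat if their rack stands level. Put the loose jar upright into the empty middle cell of the steel rack so that it is fully loaded, lay the spirit level lengthwise on the bare end of the deck, and turn the winged hand screw at that end until the bubble sits centred between the two lines. Then press down lightly on the level to show that the rack stays level under load, and finish still pressing, with the bubble centred; leave the two other jars, the tin, the ramekin and the garlic where they are.

Things in the scene. Friction and masses are not known exactly. Their poses are not given: they have to be found in the camera images.
- jar: the loose capped jar standing on the table to the left, round, 44 mm in diameter, 99 mm tall, about 130 g; origin at the centre of its underside, z up
- rack: sheet-steel jar rack, deck 350 x 100 mm, top 40 mm above the table, on two fixed feet at the +y end and a winged hand screw at the -y end. It stays put and only tilts slightly about the feet line. Origin on the table midway between the feet; y along the rack (screw at y = -370 mm), z up. Three cells in a row along y, walls 34 mm high; the outer two hold jars already, centres 59 mm from the middle
- cell (a point): centre of the floor of the empty middle cell, on the deck, axes as the rack's; the cell measures 66 mm (x) by 55 mm (y) inside
- deck (a point): centre of the bare part of the deck, on its top surface, axes as the rack's; the bare part measures 94 mm (x, between 6 mm lips) by 165 mm (y). The level goes here, along y
- level: spirit level, aluminium bar 150 x 26 x 36 mm, about 290 g, lying on the table to the right; origin at the centre of its underside, long axis x, z up. The vial lies along x in a window in the middle of its top (68 x 15 mm, covered); the top may be pressed anywhere, best evenly about the middle
- bubble (a joint): place of the pale bubble (19 mm long) along the level's own x, in m; 0 = centred between the two black lines of the vial, limits +-0.021. It moves toward the higher end, 1.3 mm per milliradian of tilt, and needs about a second to come to rest; with the level along the rack, one radian of the hand screw moves it about 4.5 mm
- wing (a point): centre of the black winged head of the hand screw, on its axis, 106 mm above the table; z up, x along the wings: a bar 50 mm long (x), 12 mm thick (y), 22 mm high (z). Clockwise from above raises this end of the rack, 8 mm a turn; the head stays at its height. It turns stiffly (0.06 N m) and stays where left. This end starts too low, by 1.4 to 2.6 rad of the screw
- tin: flat steel tin, 86 mm in diameter, 40 mm high, bystander behind the rack; origin at the centre of its underside
- ramekin: white ramekin, 69 mm in diameter, 34 mm high, bystander to the right behind the rack; origin at the centre of its underside
- garlic: bulb of garlic, 50 mm, bystander behind the rack; origin at the centre of its underside
- jar_a: jar like the loose one, already in the outer cell over the fixed feet; origin at the centre of its underside
- jar_b: jar like the loose one, already in the cell next to the bare deck; origin at the centre of its underside

How it is judged:
On the way, in this order (a step that is already met when the one before it is completed fails the run):
1. the jar stands upright in the empty middle cell, released (horizontal distance between jar and cell below 0.013 m and z of jar in the frame of cell below 0.006 m and angle between jar's own z axis and vertical below 0.12 rad and contact force between the fingers and jar below 0.1 N), for 0.2 s.
2. the spirit level lies flat and lengthwise on the bare end of the deck (contact force between level and rack above 0.8 N and angle between the x axis of level and the y axis of rack, either way round below 0.2 rad and angle between level's own z axis and vertical below 0.03 rad and horizontal distance between level and deck below 0.035 m and z of level in the frame of deck below 0.004 m and linear speed of level below 0.02 m/s), for 0.2 s.
3. the hand screw has levelled the rack: the bubble is centred (value of joint bubble between -0.003 and 0.003 m and angle between deck's own z axis and vertical below 0.0035 rad), for 0.4 s.
At the end, for the whole second after the job is handed in: Jar upright in the middle cell (13 mm, 0.12 rad), untouched; level flat on the bare deck, within 35 mm of its centre and 0.2 rad of the rack's length; bubble within 3 mm of centre, deck within 3.5 mrad of level; fingers pressing the level (over 2 N; 4.3 to 45 N between level and deck) (all of step 1 and all of step 3 and angle between the x axis of level and the y axis of rack, either way round below 0.2 rad and horizontal distance between level and deck below 0.035 m and z of level in the frame of deck below 0.004 m and linear speed of level below 0.02 m/s and contact force between the fingers and level above 2 N and contact force between level and rack between 4.3 and 45 N); the arm keeps its last pose, push and grip.
It fails at once if a bystander (tin, ramekin or garlic) is pushed out of its place, more than 3 cm (distance of any of tin, ramekin, garlic from where it was at the start of the episode above 0.03 m).
It fails at once if the jar is tipped over (angle between jar's own z axis and vertical above 0.9 rad).
It fails at once if a jar that was already in the rack is tipped or pulled out (angle between any of jar_a, jar_b's own z axis and vertical above 0.35 rad or distance of any of jar_a, jar_b from where it was at the start of the episode above 0.035 m).
It also fails if it takes over 72 s, if anything falls off the work surface, if the arm or the gripper's body presses on something with over 40 N, if the wrist force passes 120 N, or if a joint passes its speed limit or range.

## Robot

A 6-joint arm with a two-finger parallel gripper is mounted at the origin on a cart in front of the work surface, level with it; the furniture and walls round the work are solid. World frame = base frame: x ahead of the robot, y to its left, z up, the work surface at z = 0. Lengths are in m, angles in rad, forces in N, time in s.
With the tool pointing down it reaches from about 0.3 to 0.95 m from the base axis. Payload 3.1 kg.
Tool frame: the origin (TCP) lies between the finger pads; the fingertips stand 17 mm ahead of it and the grasp point (between the pads) lies 2 mm behind it; z points along the fingers, y is the direction in which the jaws open and shut (so a half turn about z gives the same grasp; the last joint's range is limited). The gripper opens to 85 mm and grips with 20 to 120 N. Pads are 22 mm wide; open, the fingers measure 114 mm over their backs; the gripper's body (76 mm by 85 mm) begins 54 mm behind the grasp point. The pads swing forward as they close: fully open they stand 13 mm farther back than shut.
Start: joints at [-0.07, 0.308, 1.634, -0, 1.2, -0.07], TCP at [0.625, -0, 0.248] pointing down, gripper open.
Joint ranges: [-3.06, 3.06], [-0.79, 1.96], [0.05, 2.63], [-1.19, 4.34], [0.05, 2.64], [-2.94, 2.94]. Speed limits (rad/s): [2.79, 2.79, 3.14, 3.14, 3.14, 3.14].

## Interface

Orientations are given as a 3x3 rotation matrix whose columns are the frame's x, y, z axes.
In Python, from plant import ctrl gives the robot as it stands. The module is installed in compiled form; this text tells all that it offers.
- The arm moves only by the tool move_arm, never from a script. Its argument "motion" is a list of rows, each an object of numbers: "x", "y", "z": the shift along the tool's x, y, z in m; "roll": the turn about the tool's z in rad; "fingers": the opening, from -1 (shut) to 1 (fully open). In form: [{"x": .., "y": .., "z": .., "roll": .., "fingers": ..}, ...]. A call has 1 to 10 rows; each row shifts and turns the commanded pose from where the row before left it, along the tool's axes as they then stand; what a row does not reach is not made up. A row lasts 1/12 s, in which the tool goes at most 41.7 mm and 7.16 degrees, less where a joint would pass 70% of its speed; a pose out of reach is approached as far as the arm can. A call with a gripper value outside its range is refused whole. The fingers move at their own pace and stop on an object; "newtons" is the grip in N (left out, the last holds). Time passes only in rows, so rows that do not move let the fingers close. It gives the time, the measured TCP pose, the force and the opening at its end, in the units of the state.
- ctrl.get_obs(): the state, without advancing time (a new reading comes with each control period).
- ctrl.snapshot(name): name is "scene" or "side" or "wrist"; returns the picture (384x512x3 uint8, red, green, blue); there is no depth.
- ctrl.camera_params(name): a dict with "mtx" (3x3 intrinsics, pixels), "rvec" (rotation vector, rad) and "tvec" (3), from world to camera coordinates, as OpenCV has them. Camera axes: x right, y down, z forward; pixel columns grow to the right and rows downward; lengths in m; the calibration is good to about 2 mm. A picture is of the moment at which its call begins: read the wrist's pose just before it. camera_params takes no time and is no camera call; for the wrist camera it gives the pose at the moment of the call.
- ctrl.close_job(): hands the job in, once; it reports no verdict.
The state is a dict: "t": time; "joint_positions": joint angles; "joint_vel": joint speeds; "joint_torque": joint torques, N m; "tool_pos": TCP position; "orientation": TCP orientation; "contact_force": force on the tool from outside, world axes, zero at the start; "torque": the same for the moment, N m; "opening": finger opening in m.
Only numpy, scipy, OpenCV 4.12 (cv2) and the standard library are available. Lean on these libraries where they do the work, as an engineer would, in place of code of your own. Each camera call takes 0.05 s, during which the arm holds its last target.

## Working session

There is one attempt and no reset: what is moved stays moved. The work goes in short steps, Python scripts to look and compute and a tool call to move; the robot and the scene stay as the last step left them, time stands still between calls to the robot, and variables do not carry over. Pictures are saved under pics/ and viewed, and the job is handed in when it is done.

Besides the shell and the picture viewer there is one more tool, called after ">>>" by a JSON object that holds its "fn" and its "kwargs". move_arm: Moves the arm, as the interface text tells. Its arguments: {"type":"object","properties":{"motion":{"type":"array","items":{"type":"object","properties":{"x":{"type":"number"},"y":{"type":"number"},"z":{"type":"number"},"roll":{"type":"number"},"fingers":{"type":"number"}}}},"newtons":{"type":"number"}},"required":["motion"]}

```bash
mkdir -p pics; ls; cat > h.py <<'E'
import numpy as np, cv2
from plant import ctrl
def cam(n):
    p=ctrl.camera_params(n); return np.array(p["mtx"],float),np.array(p["rvec"],float).reshape(3),np.array(p["tvec"],float).reshape(3)
def save(n,f):
    im=ctrl.snapshot(n); cv2.imwrite(f,cv2.cvtColor(im,cv2.COLOR_RGB2BGR)); return im
def proj(n,P):
    K,r,t=cam(n); return cv2.projectPoints(np.array(P,float).reshape(-1,1,3),r,t,K,None)[0].reshape(-1,2)
def back(n,uv,z,c=None):
    K,r,t=c or cam(n); R=cv2.Rodrigues(r)[0]; o=-R.T@t
    d=R.T@np.linalg.inv(K)@np.array([uv[0],uv[1],1.]); return o+d*(z-o[2])/d[2]
E
python3 - <<'E'
from h import *
for n in ["scene","side","wrist"]:
    K,r,t=cam(n); print(n,K.tolist(),(-cv2.Rodrigues(r)[0].T@t).round(3)); save(n,f"pics/{n}0.png")
o=ctrl.get_obs(); print(o)
E
```

```text
pics
scene [[355.53550509867637, 0.0, 260.0253467186527], [0.0, 355.53550509867637, 194.3915430358475], [0.0, 0.0, 1.0]] [ 0.2   -0.588  0.895]
side [[396.28224313242504, 0.0, 251.22946759736803], [0.0, 396.28224313242504, 185.88537130399672], [0.0, 0.0, 1.0]] [0.636 0.943 0.613]
wrist [[335.15934305024746, 0.0, 256.2077764815392], [0.0, 335.15934305024746, 193.86368288549966], [0.0, 0.0, 1.0]] [0.625 0.069 0.371]
{'t': 0.15, 'joint_positions': array([-6.96823872e-02,  3.08838746e-01,  1.63488942e+00, -2.53417018e-05,
        1.19970802e+00, -6.97028084e-02]), 'joint_vel': array([-3.08157357e-04, -2.24061886e-03, -4.19381604e-03, -8.32868068e-05,
        8.66374251e-04, -1.23048027e-03]), 'joint_torque': array([-7.71605373e-04, -4.15801048e+01, -2.77146006e+01, -1.83032253e-04,
        6.02632252e-03, -2.39092765e-05]), 'tool_pos': array([6.24382297e-01, 1.97083303e-05, 2.47292106e-01]), 'orientation': array([[-2.95360745e-05,  9.99998305e-01, -1.84069399e-03],
       [ 9.99999994e-01,  2.97290252e-05,  1.04797729e-04],
       [ 1.04852273e-04, -1.84069089e-03, -9.99998300e-01]]), 'contact_force': array([ 0.01198201, -0.2244311 ,  0.40555831]), 'torque': array([ 0.0019223 ,  0.03397539, -0.00505638]), 'opening': 0.08530446382406522}
```

View pics/scene0.png

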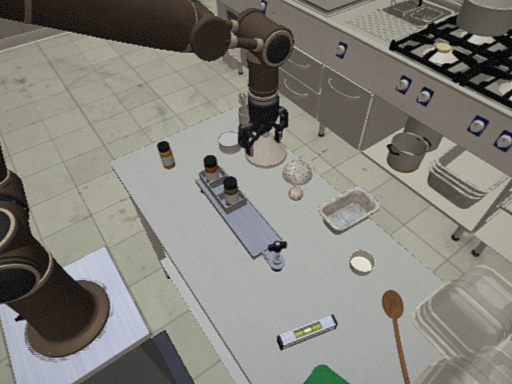

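View pics/side0.png

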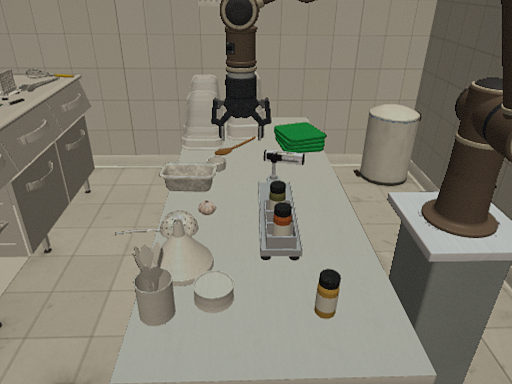

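View pics/wrist0.png

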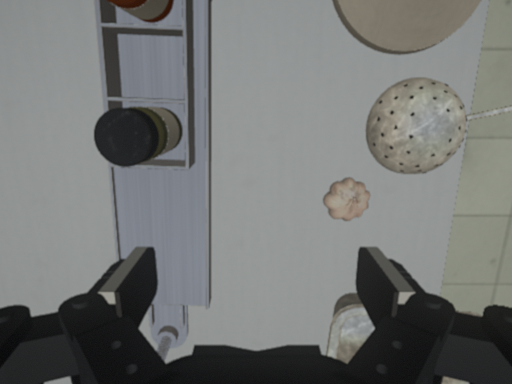

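```bash
python3 - <<'E'
from h import *
print("wrist deck right", [back("wrist",p,.04).round(4) for p in [(210,180),(209,305),(118,220),(120,260)]])
print("walls top", [back("wrist",p,.074).round(4) for p in [(187,28),(187,98),(104,27),(106,98),(188,166)]])
print("jar_b lid", back("wrist",(126,137),.139).round(4))
print("jar scene lid",back("scene",(164,146),.099).round(4),"base",back("scene",(168,165),0).round(4))
print("jar side lid",back("side",(329,276),.099).round(4),"base",back("side",(326,312),0).round(4))
print("level top ends",[back("scene",p,.036).round(4) for p in [(278,337),(334,317),(337,325),(281,345)]])
print("wing scene",back("scene",(277,246),.106).round(4)," ends",back("scene",(268,248),.106).round(4),back("scene",(287,243),.106).round(4))
print("wing side",back("side",(284,157),.106).round(4), back("side",(265,155),.106).round(4),back("side",(303,158),.106).round(4))
a=cv2.imread("pics/scene0.png"); 
cv2.imwrite("pics/c1.png",cv2.resize(a[140:360,140:360],(800,800))[:600]); cv2.imwrite("pics/c2.png",cv2.resize(a[230:355,240:350],None,fx=5,fy=4.8,interpolation=cv2.INTER_CUBIC))
a=cv2.imread("pics/side0.png"); cv2.imwrite("pics/c3.png",cv2.resize(a[130:330,240:350],None,fx=3,fy=3,interpolation=cv2.INTER_CUBIC))
E
```

```text
wrist deck right [array([ 0.5778, -0.0099,  0.04  ]), array([ 0.5712, -0.1552,  0.04  ]), array([ 0.4795, -0.053 ,  0.04  ]), array([ 0.4765, -0.0992,  0.04  ])]
walls top [array([0.5688, 0.1244, 0.074 ]), array([0.5658, 0.07  , 0.074 ]), array([0.5017, 0.1252, 0.074 ]), array([0.4966, 0.07  , 0.074 ]), array([0.5633, 0.0111, 0.074 ])]
jar_b lid [0.5354 0.0439 0.139 ]
jar scene lid [0.4552 0.3354 0.099 ] base [0.4533 0.3488 0.    ]
jar side lid [0.4582 0.3541 0.099 ] base [0.4534 0.3506 0.    ]
level top ends [array([ 0.3924, -0.37  ,  0.036 ]), array([ 0.5321, -0.4132,  0.036 ]), array([ 0.5243, -0.4318,  0.036 ]), array([ 0.3868, -0.3886,  0.036 ])]
wing scene [ 0.5165 -0.2037  0.106 ]  ends [ 0.4941 -0.1946  0.106 ] [ 0.543  -0.2119  0.106 ]
wing side [ 0.4856 -0.1968  0.106 ] [ 0.5445 -0.2131  0.106 ] [ 0.4267 -0.1883  0.106 ]
```

View pics/c2.png

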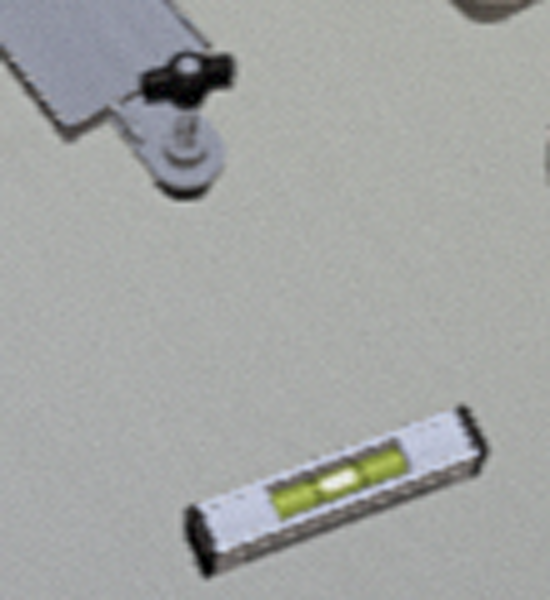

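View pics/c3.png

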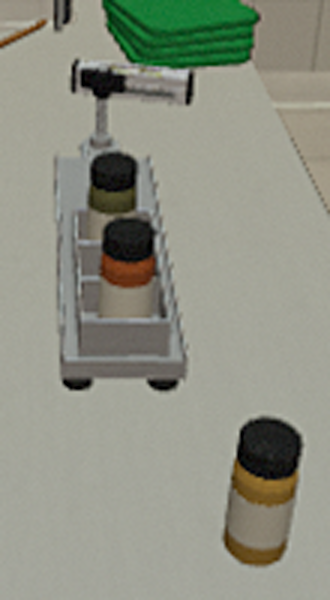

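>>> {"fn": "move_arm", "kwargs": {"motion": [{"x": 0.035,"y": -0.017,"fingers": 1},{"x": 0.035,"y": -0.017},{"x": 0.035,"y": -0.017},{"x": 0.035,"y": -0.017},{"x": 0.035,"y": -0.017},{"x": 0.035,"y": -0.017},{"x": 0.035,"y": -0.017},{"x": 0.035,"y": -0.017},{"x": 0.035,"y": -0.017},{"x": 0.035,"y": -0.018}], "newtons": 30}}

```text
invalid input at $.motion[0]: expected keys x, y, z, roll, fingers
```

```bash
python3 - <<'E'
from h import *
o=ctrl.get_obs(); print(o['t'],o['tool_pos'],o['orientation'].round(3),o['joint_positions'].round(3)); save("wrist","pics/w1.png"); print(back("wrist",(256,340),0.099),proj("wrist",[(.4534,.3497,.099),(.4534,.3497,.0)]))
E
```

```text
0.15 [6.24382297e-01 1.97083303e-05 2.47292106e-01] [[-0.     1.    -0.002]
 [ 1.     0.     0.   ]
 [ 0.    -0.002 -1.   ]] [-0.07   0.309  1.635 -0.     1.2   -0.07 ]
[ 0.62469961 -0.15399328  0.099     ] [[ -52.53006086 -425.1562663 ]
 [  52.09351557 -247.60802869]]
```

View pics/w1.png

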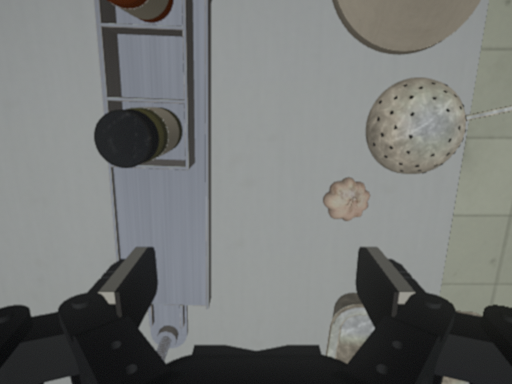

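The call was refused because every row needs all five keys, so nothing moved and the picture is unchanged.

>>> {"fn": "move_arm", "kwargs": {"motion": [{"x": 0.035,"y": -0.017,"z": 0,"roll": 0,"fingers": 1},{"x": 0.035,"y": -0.017,"z": 0,"roll": 0,"fingers": 1},{"x": 0.035,"y": -0.017,"z": 0,"roll": 0,"fingers": 1},{"x": 0.035,"y": -0.017,"z": 0,"roll": 0,"fingers": 1},{"x": 0.035,"y": -0.017,"z": 0,"roll": 0,"fingers": 1},{"x": 0.035,"y": -0.017,"z": 0,"roll": 0,"fingers": 1},{"x": 0.035,"y": -0.017,"z": 0,"roll": 0,"fingers": 1},{"x": 0.035,"y": -0.017,"z": 0,"roll": 0,"fingers": 1},{"x": 0.035,"y": -0.017,"z": 0,"roll": 0,"fingers": 1},{"x": 0.02,"y": -0.018,"z": 0,"roll": 0,"fingers": 1}], "newtons": 30}}

```text
t: 1.03
tool_pos: [0.4529, 0.3382, 0.2484]
orientation: [[-0.002, 1.0, 0.001], [1.0, 0.002, 0.002], [0.002, 0.001, -1.0]]
contact_force: [-0.0, -0.6, 0.8]
opening: 0.0855
```

```bash
python3 - <<'E'
from h import *
o=ctrl.get_obs(); print(o['t'],o['tool_pos'],o['orientation'].round(3),o['joint_positions'].round(3)); save("wrist","pics/w2.png"); print(proj("wrist",[(.4534,.3497,.099),(.4534,.3497,.0)]))
E
```

```text
1.0333 [0.45289011 0.33815759 0.24840285] [[-0.002  1.     0.001]
 [ 1.     0.002  0.002]
 [ 0.002  0.001 -1.   ]] [5.640e-01 1.930e-01 1.778e+00 1.000e-03 1.169e+00 5.620e-01]
[[260.90411371 174.22720659]
 [260.03663301 155.55777691]]
```

View pics/w2.png

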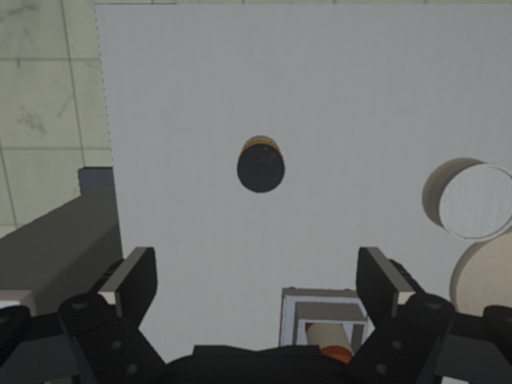

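```bash
python3 - <<'E'
from h import *
o=ctrl.get_obs(); print(o['t'],o['tool_pos']); 
print(back("wrist",(261,167.5),.099),back("wrist",(261,150),.0))
im=cv2.imread("pics/w2.png");cv2.imwrite("pics/w2c.png",cv2.resize(im[120:210,210:310],None,fx=5,fy=5))
print(proj("wrist",[o['tool_pos']]))
E
```

```text
1.0833 [0.449366   0.34034935 0.24810278]
[0.45343975 0.35538688 0.099     ] [0.45443226 0.35592062 0.        ]
[[254.48348411 272.85077834]]
```

View pics/w2c.png

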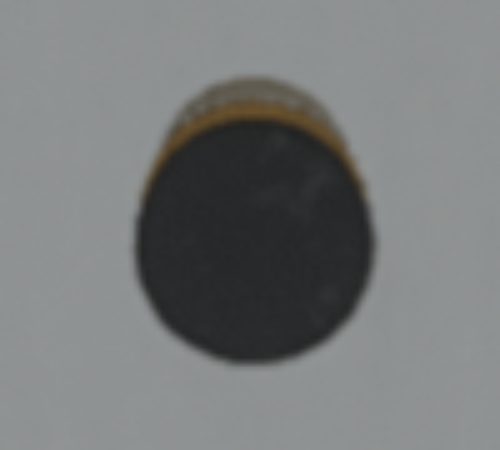

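```bash
python3 - <<'E'
from h import *
o=ctrl.get_obs(); c=cam("wrist");im=save("wrist","pics/w3.png")
g=im.max(axis=2); m=(g<70).astype(np.uint8); m[:120]=0; m[210:]=0; m[:,:200]=0; m[:,320:]=0
n,l,s,ct=cv2.connectedComponentsWithStats(m); i=1+np.argmax(s[1:,4]); print(s[i],ct[i])
print(o['tool_pos'],back("wrist",ct[i],.099,c)); o=ctrl.get_obs(); print(o['t'],o['tool_pos'],o['joint_vel'].round(3))
E
```

```text
[ 242  146   47   49 1804] [265.19844789 170.52439024]
[0.449366   0.34034935 0.24810278] [0.45694153 0.35285189 0.099     ]
1.1333 [0.45111743 0.33797291 0.24796661] [-0.064  0.002 -0.005 -0.06  -0.009 -0.037]
```

>>> {"fn": "move_arm", "kwargs": {"motion": [{"x": 0.016,"y": 0.003,"z": 0.0,"roll": 0,"fingers": 1},{"x": 0,"y": 0,"z": 0.03,"roll": 0,"fingers": 1},{"x": 0,"y": 0,"z": 0.03,"roll": 0,"fingers": 1},{"x": 0,"y": 0,"z": 0.03,"roll": 0,"fingers": 1},{"x": 0,"y": 0,"z": 0.02,"roll": 0,"fingers": 1},{"x": 0,"y": 0,"z": 0.0,"roll": 0,"fingers": 1},{"x": 0,"y": 0,"z": 0.0,"roll": 0,"fingers": 1}]}}

```text
t: 1.72
tool_pos: [0.4565, 0.3496, 0.137]
orientation: [[0.001, 1.0, -0.003], [1.0, -0.001, -0.002], [-0.002, -0.003, -1.0]]
contact_force: [0.7, 0.1, -0.5]
opening: 0.0856
```

```bash
python3 - <<'E'
from h import *
o=ctrl.get_obs(); c=cam("wrist");im=save("wrist","pics/w4.png")
print(o['tool_pos'],proj("wrist",[(.4567,.352,.099)]))
E
```

```text
[0.45654107 0.34963411 0.13696135] [[252.74138412 232.78167015]]
```

View pics/w4.png

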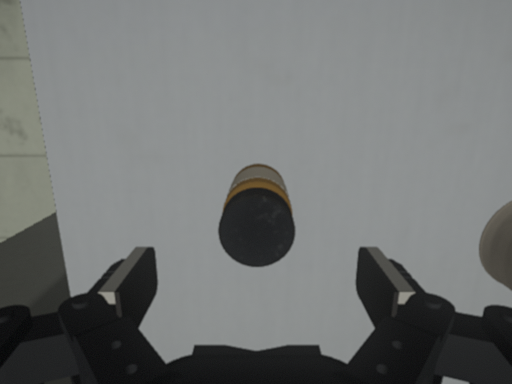

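>>> {"fn": "move_arm", "kwargs": {"motion": [{"x": 0.004,"y": 0.002,"z": 0.02,"roll": 0,"fingers": 1},{"x": 0,"y": 0,"z": 0.03,"roll": 0,"fingers": 1},{"x": 0,"y": 0,"z": 0.023,"roll": 0,"fingers": 1},{"x": 0,"y": 0,"z": 0.0,"roll": 0,"fingers": 1},{"x": 0,"y": 0,"z": 0,"roll": 0,"fingers": -1},{"x": 0,"y": 0,"z": 0.0,"roll": 0,"fingers": -1},{"x": 0,"y": 0,"z": 0.0,"roll": 0,"fingers": -1},{"x": 0,"y": 0,"z": 0.0,"roll": 0,"fingers": -1},{"x": 0,"y": 0,"z": 0.0,"roll": 0,"fingers": -1},{"x": 0,"y": 0,"z": 0.0,"roll": 0,"fingers": -1}]}}

```text
t: 2.6
tool_pos: [0.4605, 0.3562, 0.0679]
orientation: [[0.0, 1.0, 0.003], [1.0, -0.0, 0.003], [0.003, 0.003, -1.0]]
contact_force: [-1.4, -0.5, 5.1]
opening: 0.0414
```

```bash
python3 - <<'E'
from h import *
o=ctrl.get_obs(); print(o['t'],o['tool_pos'],o['opening']);save("wrist","pics/w5.png"); save("side","pics/s5.png")
E
```

```text
2.6 [0.46045069 0.35620782 0.06792061] 0.04138025441048171
```

View pics/w5.png

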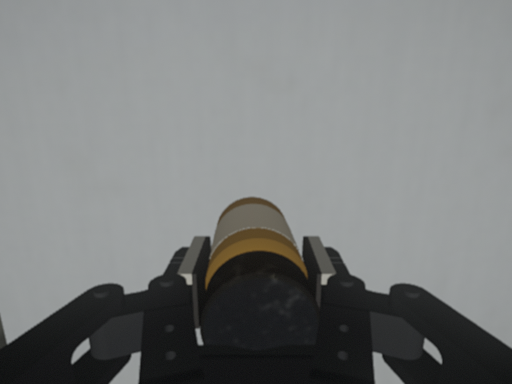

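>>> {"fn": "move_arm", "kwargs": {"motion": [{"x": 0,"y": 0,"z": -0.02,"roll": 0,"fingers": -1},{"x": 0,"y": 0,"z": -0.035,"roll": 0,"fingers": -1},{"x": 0,"y": 0,"z": -0.035,"roll": 0,"fingers": -1},{"x": 0,"y": 0,"z": -0.035,"roll": 0,"fingers": -1},{"x": 0,"y": 0,"z": -0.035,"roll": 0,"fingers": -1},{"x": 0,"y": 0,"z": 0,"roll": 0,"fingers": -1}]}}

```text
t: 3.2
tool_pos: [0.4637, 0.3581, 0.235]
orientation: [[-0.0, 1.0, 0.014], [1.0, 0.0, 0.009], [0.009, 0.014, -1.0]]
contact_force: [1.7, 0.3, 0.5]
opening: 0.0417
```

```bash
python3 - <<'E'
from h import *
o=ctrl.get_obs(); print(o['t'],o['tool_pos'],o['opening']);save("wrist","pics/w6.png"); save("side","pics/s6.png")
E
```

```text
3.2 [0.46366528 0.35808376 0.23503217] 0.04172392313525182
```

View pics/s6.png

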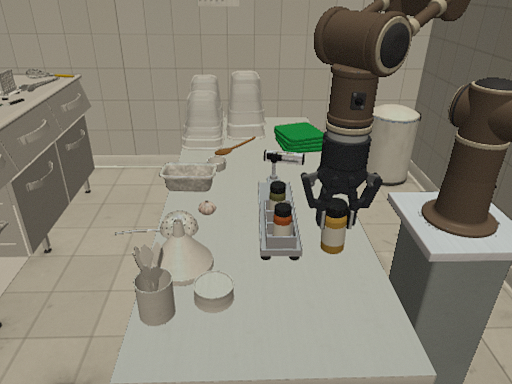

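View pics/w6.png

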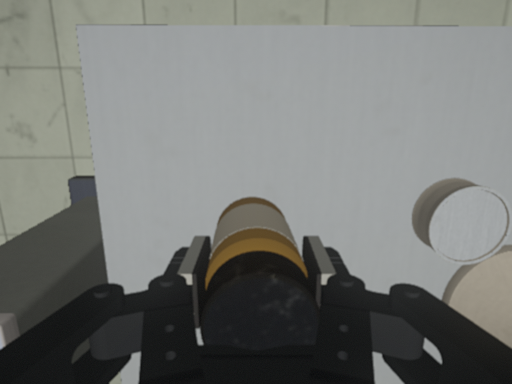

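```bash
python3 - <<'E'
from h import *
im=cv2.imread("pics/wrist0.png");cv2.imwrite("pics/a1.png",cv2.resize(im[0:190,80:230],None,fx=4,fy=3.15,interpolation=cv2.INTER_CUBIC))
im=cv2.imread("pics/side0.png");cv2.imwrite("pics/a2.png",cv2.resize(im[175:265,245:315],None,fx=8,fy=6.6,interpolation=cv2.INTER_CUBIC))
im=cv2.imread("pics/scene0.png");cv2.imwrite("pics/a3.png",cv2.resize(im[145:220,185:265],None,fx=8,fy=8,interpolation=cv2.INTER_CUBIC))
E
```

```text
(no output)
```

View pics/a1.png

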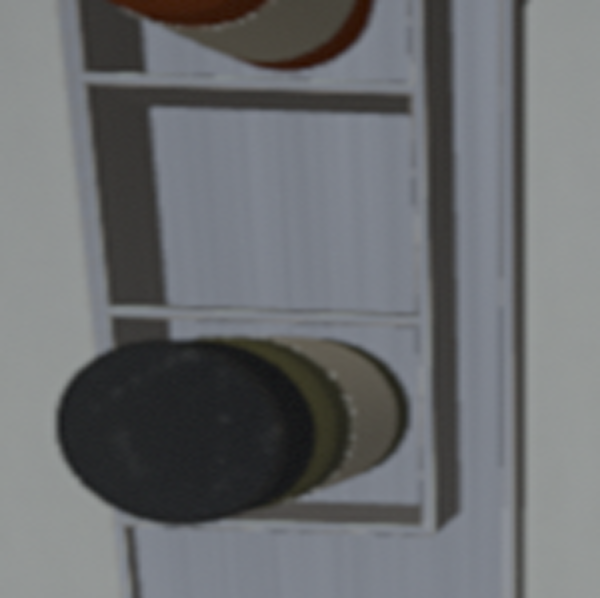

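View pics/a2.png

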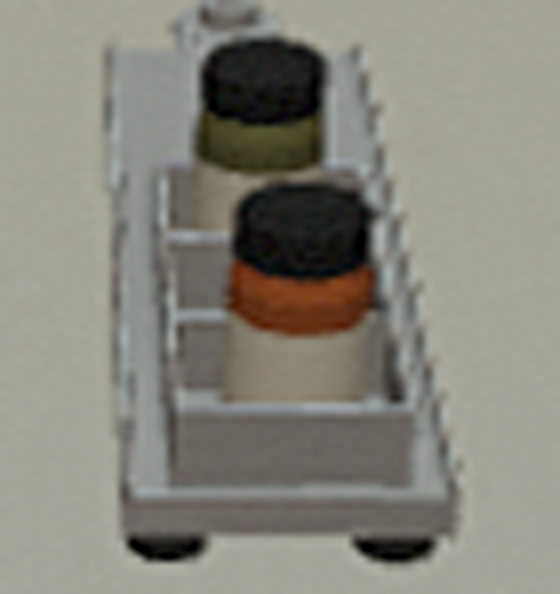

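View pics/a3.png

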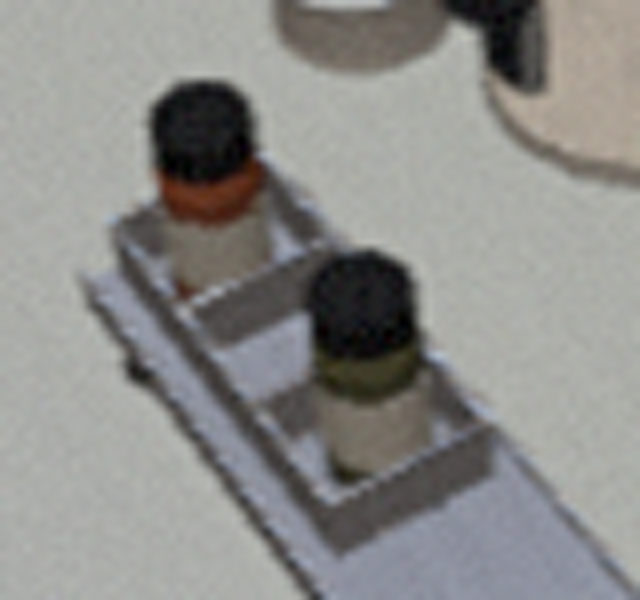

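```bash
python3 - <<'E'
from h import *
# start-pose wrist camera: rebuild from current cam & tool (rigid mount)
def T(R,p): M=np.eye(4);M[:3,:3]=R;M[:3,3]=p;return M
o=ctrl.get_obs();K,r,t=cam("wrist");C=T(cv2.Rodrigues(r)[0],t)@T(o['orientation'],o['tool_pos'])
np.save("ct.npy",C)
R0=np.array([[-2.95360745e-05,9.99998305e-01,-1.84069399e-03],[9.99999994e-01,2.97290252e-05,1.04797729e-04],[1.04852273e-04,-1.84069089e-03,-9.99998300e-01]])
M=C@np.linalg.inv(T(R0,[6.24382297e-01,1.97083303e-05,2.47292106e-01]))
c=(K,cv2.Rodrigues(M[:3,:3])[0].ravel(),M[:3,3]); 
print("cam pos",-M[:3,:3].T@M[:3,3])
p=np.array([back(0,q,.073,c) for q in [(102,27.3),(183,30.2),(108,97.8),(185,100.3)]]); print(p,p.mean(0))
# side: corners of top of divider walls. 
s=lambda u,v:(245+u/8,175+v/6.6)
print([back("side",s(*q),.074).round(4) for q in [(165,235),(175,318),(170,405),(412,405),(162,170)]])
s=lambda u,v:(185+u/8,145+v/8)
print([back("scene",s(*q),.074).round(4) for q in [(195,312),(325,245),(262,403),(333,503),(490,430),(115,228)]])
print("jar_b lid wrist",back(0,(80+186/4,431/3.15),.139,c), "deck corner", back(0,(209,305),.038,c))
print("wing side",back("side",(273,156.5),.106), [proj(n,[(.5205,-.204,.106)]) for n in("scene","side")])
E
```

```text
cam pos [0.62534235 0.06854437 0.37117028]
[[0.49966085 0.12516688 0.073     ]
 [0.56529037 0.12296342 0.073     ]
 [0.4979243  0.07016976 0.073     ]
 [0.56373543 0.06807778 0.073     ]] [0.53165274 0.09659446 0.073     ]
[array([0.5611, 0.071 , 0.074 ]), array([0.562 , 0.1297, 0.074 ]), array([0.5675, 0.185 , 0.074 ]), array([0.4968, 0.1865, 0.074 ]), array([0.5587, 0.0205, 0.074 ])]
[array([0.4984, 0.1168, 0.074 ]), array([0.5584, 0.1167, 0.074 ]), array([0.4949, 0.0612, 0.074 ]), array([0.4906, 0.0042, 0.074 ]), array([ 0.5568, -0.0016,  0.074 ]), array([0.4959, 0.1754, 0.074 ])]
jar_b lid wrist [0.53575359 0.04402455 0.139     ] deck corner [ 0.57083365 -0.15654767  0.038     ]
wing side [ 0.52001734 -0.20105497  0.106     ] [array([[278.31500627, 245.29811172]]), array([[272.76894434, 156.12295607]])]
```

```bash
python3 - <<'E'
from h import *
C=np.load("ct.npy"); K=cam("wrist")[0]
a=np.linspace(0,2*np.pi,73)
for z,n in((.068,"bottom"),(.068-.074,"capbottom?")):
  for c in(-.004,-.002,0,.002):
    P=np.c_[c+.022*np.cos(a),.022*np.sin(a),z+0*a,1+0*a]@C.T
    q=P[:,:3]@K.T; q=q[:,:2]/q[:,2:]; print(n,c,"top row",q[:,1].min().round(1),"col",q[:,0].min().round(1),q[:,0].max().round(1))
E
```

```text
bottom -0.004 top row 188.3 col 219.0 291.2
bottom -0.002 top row 185.1 col 218.9 291.3
bottom 0 top row 181.8 col 218.8 291.3
bottom 0.002 top row 178.5 col 218.7 291.4
capbottom? -0.004 top row 238.0 col 199.1 309.9
capbottom? -0.002 top row 233.1 col 198.8 310.1
capbottom? 0 top row 228.2 col 198.6 310.3
capbottom? 0.002 top row 223.2 col 198.3 310.5
```

```bash
python3 - <<'E'
from h import *
C=np.load("ct.npy"); K=cam("wrist")[0]
a=np.linspace(0,2*np.pi,73)
for c in(0,.002,.004,.006):
  for z,r in((.137,.022),(.038,.022),(.134,.022)):
    P=np.c_[c+r*np.cos(a),.002+r*np.sin(a),z+0*a,1+0*a]@C.T
    q=P[:,:3]@K.T; q=q[:,:2]/q[:,2:]; print(c,z,"row",q[:,1].min().round(1),q[:,1].max().round(1),"col",q[:,0].min().round(1),q[:,0].max().round(1))
for n in("w4","w6"):
  im=cv2.imread(f"pics/{n}.png");cv2.imwrite(f"pics/{n}c.png",cv2.resize(im[150:350,190:330],None,fx=4,fy=3,interpolation=cv2.INTER_CUBIC))
E
```

```text
0 0.137 row 161.1 214.0 col 230.5 285.2
0 0.038 row 195.9 274.5 col 216.4 301.0
0 0.134 row 161.8 215.2 col 230.2 285.5
0.002 0.137 row 158.6 211.7 col 230.4 285.2
0.002 0.038 row 192.0 271.1 col 216.3 301.1
0.002 0.134 row 159.2 212.9 col 230.2 285.6
0.004 0.137 row 156.0 209.4 col 230.4 285.3
0.004 0.038 row 188.2 267.7 col 216.2 301.3
0.004 0.134 row 156.7 210.6 col 230.1 285.6
0.006 0.137 row 153.5 207.1 col 230.3 285.4
0.006 0.038 row 184.3 264.4 col 216.1 301.4
0.006 0.134 row 154.1 208.2 col 230.1 285.7
```

View pics/w4c.png

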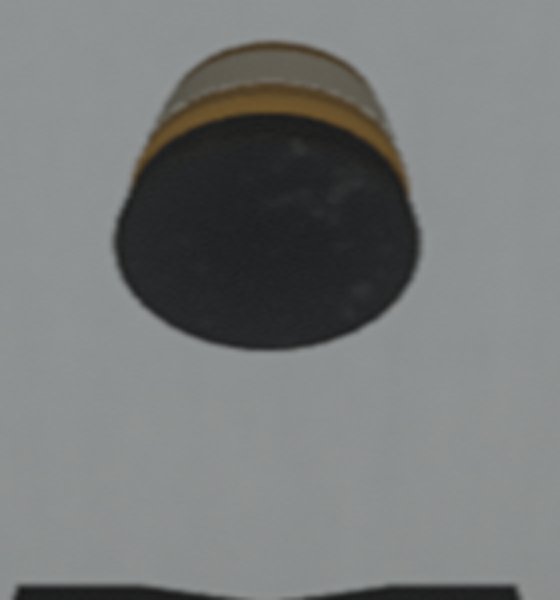

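View pics/w6c.png

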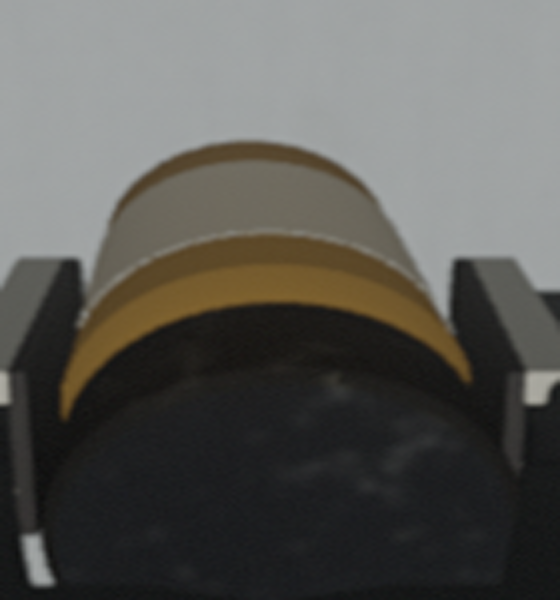

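>>> {"fn": "move_arm", "kwargs": {"motion": [{"x": -0.02,"y": 0.005,"z": 0,"roll": 0,"fingers": -1},{"x": -0.034,"y": 0.009,"z": 0,"roll": 0,"fingers": -1},{"x": -0.034,"y": 0.009,"z": 0,"roll": 0,"fingers": -1},{"x": -0.034,"y": 0.009,"z": 0,"roll": 0,"fingers": -1},{"x": -0.034,"y": 0.009,"z": 0,"roll": 0,"fingers": -1},{"x": -0.034,"y": 0.009,"z": 0,"roll": 0,"fingers": -1},{"x": -0.034,"y": 0.009,"z": 0,"roll": 0,"fingers": -1},{"x": -0.03,"y": 0.009,"z": 0,"roll": 0,"fingers": -1},{"x": 0,"y": 0,"z": 0,"roll": 0,"fingers": -1},{"x": 0,"y": 0,"z": 0,"roll": 0,"fingers": -1}]}}

```text
t: 4.13
tool_pos: [0.5259, 0.0993, 0.2232]
orientation: [[0.004, 1.0, -0.004], [1.0, -0.004, -0.0], [-0.0, -0.004, -1.0]]
contact_force: [0.2, 0.2, -1.0]
opening: 0.0418
```

```bash
python3 - <<'E'
from h import *
o=ctrl.get_obs(); print(o['t'],o['tool_pos'],o['opening']);save("wrist","pics/w7.png"); save("side","pics/s7.png"); save("scene","pics/c7.png");o=ctrl.get_obs(); print(o['t'],o['tool_pos'],o['orientation'].round(4))
im=cv2.imread("pics/side"+"0.png")
E
```

```text
4.1333 [0.52589587 0.099327   0.22322515] 0.04177200256080628
4.2833 [0.52587136 0.10175724 0.22402824] [[-7.0e-04  1.0e+00 -2.6e-03]
 [ 1.0e+00  7.0e-04  3.0e-04]
 [ 3.0e-04 -2.6e-03 -1.0e+00]]
```

View pics/w7.png

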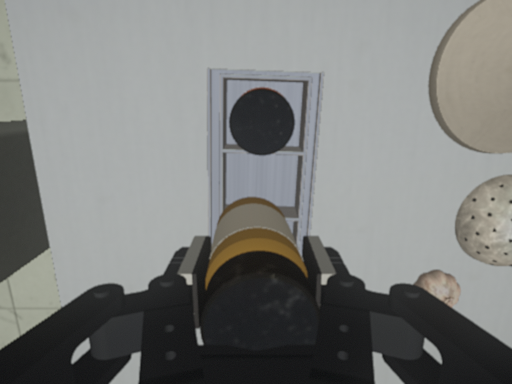

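View pics/s7.png

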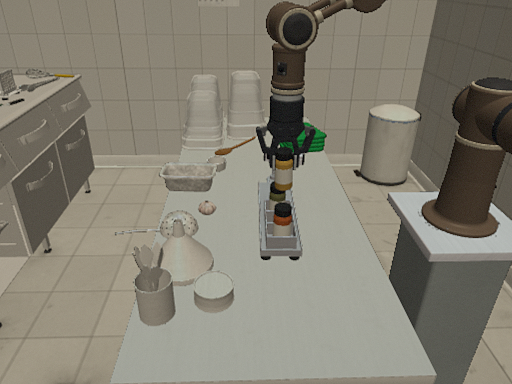

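```bash
python3 - <<'E'
from h import *
im=cv2.imread("pics/w7.png");cv2.imwrite("pics/w7c.png",cv2.resize(im[60:230,190:340],None,fx=4,fy=3.5,interpolation=cv2.INTER_CUBIC))
E
```

```text
(no output)
```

View pics/w7c.png

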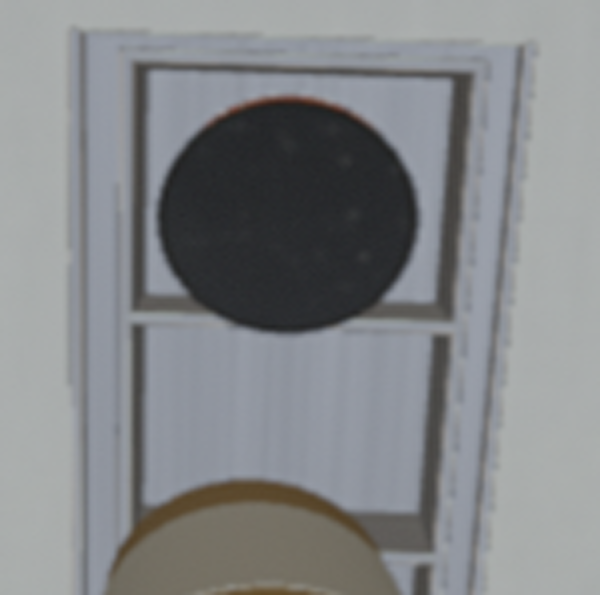

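```bash
python3 - <<'E'
from h import *
def T(R,p): M=np.eye(4);M[:3,:3]=R;M[:3,3]=p;return M
C=np.load("ct.npy");K=cam("wrist")[0]
R=np.array([[0.004,1,-0.004],[1,-.004,0],[0,-.004,-1]])
M=C@np.linalg.inv(T(R,[.5259,.0993,.2232])); c=(K,cv2.Rodrigues(M[:3,:3])[0].ravel(),M[:3,3])
p=np.array([back(0,(190+u/4,60+v/3.5),.073,c) for u,v in[(133,323),(452,332),(437,553)]]);print(p.round(4),(p[0]+p[2])/2)
print("jar_a lid",back(0,(190+288/4,60+215/3.5),.139,c))
E
```

```text
[[0.499  0.1264 0.073 ]
 [0.5646 0.124  0.073 ]
 [0.5631 0.069  0.073 ]] [0.5310833  0.09765456 0.073     ]
jar_a lid [0.53001434 0.15507831 0.139     ]
```

>>> {"fn": "move_arm", "kwargs": {"motion": [{"x": -0.001,"y": 0.005,"z": 0.01,"roll": 0,"fingers": -1},{"x": 0,"y": 0,"z": 0.03,"roll": 0,"fingers": -1},{"x": 0,"y": 0,"z": 0.025,"roll": 0,"fingers": -1},{"x": 0,"y": 0,"z": 0,"roll": 0,"fingers": -1},{"x": 0,"y": 0,"z": 0,"roll": 0,"fingers": -1},{"x": 0,"y": 0,"z": 0,"roll": 0,"fingers": -1}]}}

```text
t: 4.78
tool_pos: [0.5326, 0.1007, 0.1608]
orientation: [[-0.001, 1.0, 0.001], [1.0, 0.001, 0.0], [0.0, 0.001, -1.0]]
contact_force: [-0.1, -0.3, -0.9]
opening: 0.0413
```

```bash
python3 - <<'E'
from h import *
o=ctrl.get_obs(); print(o['t'],o['tool_pos'],o['joint_vel'].round(3));im=save("wrist","pics/w8.png"); im=save("scene","pics/c8.png")
cv2.imwrite("pics/c8c.png",cv2.resize(im[100:240,170:290,::-1],None,fx=5,fy=4.2,interpolation=cv2.INTER_CUBIC))
E
```

```text
4.7833 [0.53259661 0.10072916 0.16082726] [-0.006 -0.023 -0.024 -0.    -0.005 -0.   ]
```

View pics/w8.png

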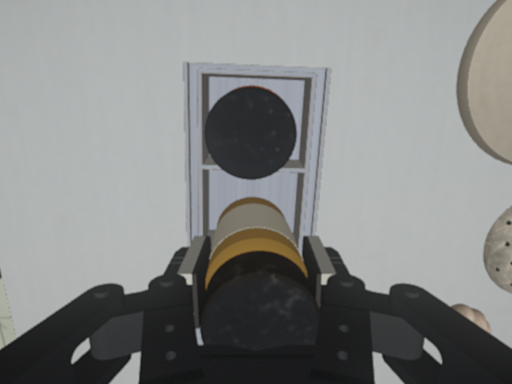

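View pics/c8c.png

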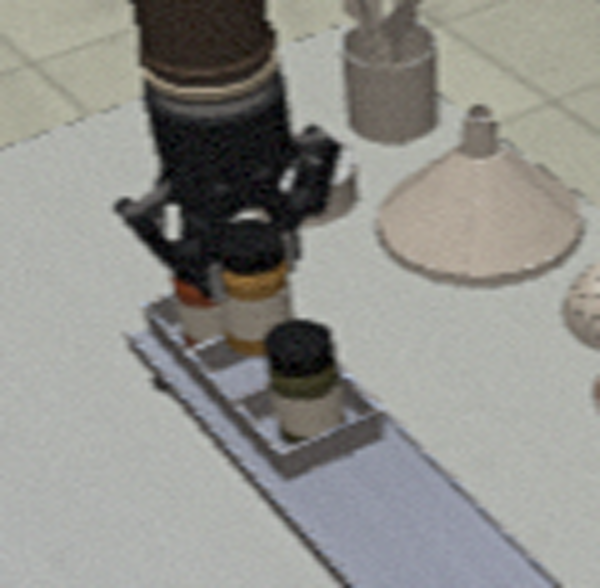

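>>> {"fn": "move_arm", "kwargs": {"motion": [{"x": 0,"y": -0.001,"z": 0.015,"roll": 0,"fingers": -1},{"x": 0,"y": 0,"z": 0.015,"roll": 0,"fingers": -1},{"x": 0,"y": 0,"z": 0.012,"roll": 0,"fingers": -1},{"x": 0,"y": 0,"z": 0.004,"roll": 0,"fingers": -1},{"x": 0,"y": 0,"z": 0,"roll": 0,"fingers": -1},{"x": 0,"y": 0,"z": 0,"roll": 0,"fingers": -1}]}}

```text
t: 5.38
tool_pos: [0.5315, 0.1, 0.1148]
orientation: [[-0.0, 1.0, 0.001], [1.0, 0.0, 0.0], [0.0, 0.001, -1.0]]
contact_force: [0.4, 0.5, -1.0]
opening: 0.0415
```

```bash
python3 - <<'E'
from h import *
o=ctrl.get_obs(); print(o['t'],o['tool_pos'],o['contact_force']);im=save("wrist","pics/w9.png"); im=save("side","pics/s9.png")
cv2.imwrite("pics/s9c.png",cv2.resize(im[120:270,230:330,::-1],None,fx=5,fy=4,interpolation=cv2.INTER_CUBIC))
E
```

```text
5.3833 [0.53150137 0.1000141  0.11479983] [ 0.43401491  0.53025601 -1.03424129]
```

View pics/s9c.png

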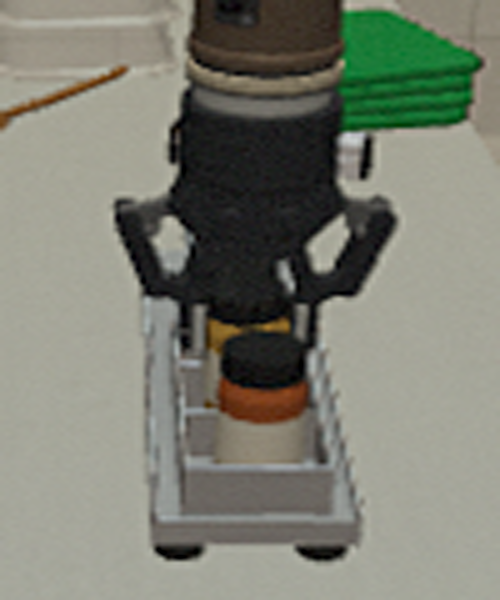

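View pics/w9.png

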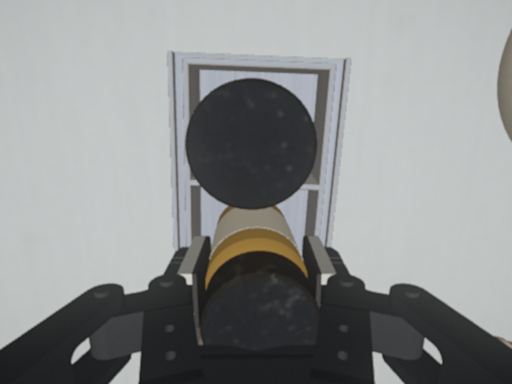

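>>> {"fn": "move_arm", "kwargs": {"motion": [{"x": 0,"y": 0,"z": 0.004,"roll": 0,"fingers": -1},{"x": 0,"y": 0,"z": 0.002,"roll": 0,"fingers": -1},{"x": 0,"y": 0,"z": 0.0015,"roll": 0,"fingers": -1},{"x": 0,"y": 0,"z": 0,"roll": 0,"fingers": -1}]}}

```text
t: 5.82
tool_pos: [0.5313, 0.1, 0.1075]
orientation: [[0.0, 1.0, 0.0], [1.0, -0.0, 0.0], [0.0, 0.0, -1.0]]
contact_force: [-1.0, 0.3, 3.2]
opening: 0.0415
```

>>> {"fn": "move_arm", "kwargs": {"motion": [{"x": 0,"y": 0,"z": 0,"roll": 0,"fingers": 0.2},{"x": 0,"y": 0,"z": 0,"roll": 0,"fingers": 0.6},{"x": 0,"y": 0,"z": 0,"roll": 0,"fingers": 0.6},{"x": 0,"y": 0,"z": 0,"roll": 0,"fingers": 0.8},{"x": 0,"y": 0,"z": -0.03,"roll": 0,"fingers": 0.8},{"x": 0,"y": 0,"z": -0.04,"roll": 0,"fingers": 0.8},{"x": 0,"y": 0,"z": -0.04,"roll": 0,"fingers": 0.8},{"x": 0,"y": 0,"z": 0,"roll": 0,"fingers": 0.8}]}}

```text
t: 6.48
tool_pos: [0.5369, 0.1007, 0.2256]
orientation: [[-0.0, 1.0, 0.016], [1.0, 0.0, 0.002], [0.002, 0.016, -1.0]]
contact_force: [1.9, -0.0, 1.3]
opening: 0.0768
```

```bash
python3 - <<'E'
from h import *
o=ctrl.get_obs(); print(o['t'],o['tool_pos'],o['contact_force']);im=save("wrist","pics/w10.png"); im=save("side","pics/s10.png");im2=save("scene","pics/c10.png")
a=cv2.resize(im[170:270,240:320,::-1],None,fx=4.5,fy=4.5,interpolation=cv2.INTER_CUBIC)
b=cv2.resize(im2[140:240,180:260,::-1],None,fx=4.5,fy=4.5,interpolation=cv2.INTER_CUBIC)
cv2.imwrite("pics/x10.png",np.hstack([a,b]))
E
```

```text
6.4833 [0.53691492 0.10065206 0.22562221] [ 1.89486871 -0.02883955  1.27694175]
```

View pics/x10.png

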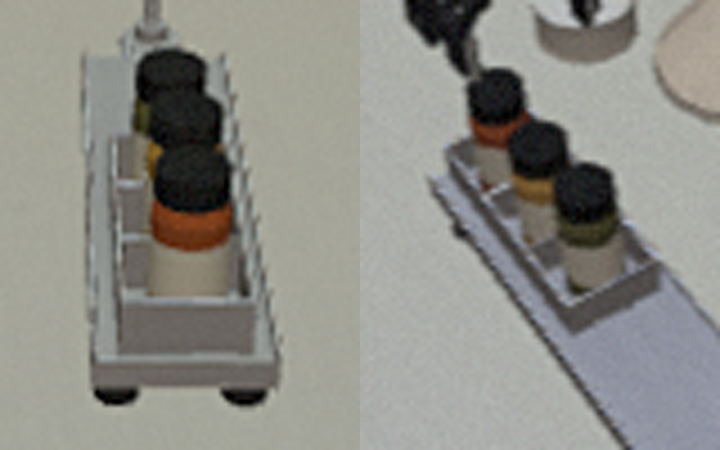

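View pics/w10.png

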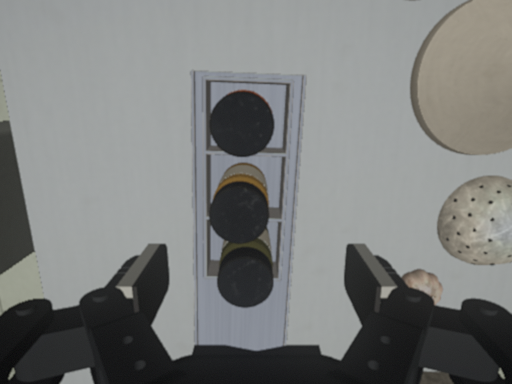

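>>> {"fn": "move_arm", "kwargs": {"motion": [{"x": -0.03,"y": -0.004,"z": 0,"roll": 0,"fingers": 0.8},{"x": -0.04,"y": -0.006,"z": 0,"roll": 0,"fingers": 0.8},{"x": -0.04,"y": -0.006,"z": 0,"roll": 0,"fingers": 0.8},{"x": -0.04,"y": -0.006,"z": 0,"roll": 0,"fingers": 0.8},{"x": -0.04,"y": -0.006,"z": 0,"roll": 0,"fingers": 0.8},{"x": -0.04,"y": -0.006,"z": 0,"roll": 0,"fingers": 0.8},{"x": -0.04,"y": -0.006,"z": 0,"roll": 0,"fingers": 0.8},{"x": -0.04,"y": -0.006,"z": 0,"roll": 0,"fingers": 0.8},{"x": -0.04,"y": -0.006,"z": 0,"roll": 0,"fingers": 0.8},{"x": -0.04,"y": -0.006,"z": 0,"roll": 0,"fingers": 0.8}]}}

```text
t: 7.47
tool_pos: [0.4709, -0.291, 0.2142]
orientation: [[0.0, 1.0, -0.004], [1.0, -0.0, 0.003], [0.003, -0.004, -1.0]]
contact_force: [0.8, 0.1, -0.4]
opening: 0.0769
```

>>> {"fn": "move_arm", "kwargs": {"motion": [{"x": -0.04,"y": -0.006,"z": 0,"roll": 0,"fingers": 0.8},{"x": -0.04,"y": -0.006,"z": 0,"roll": 0,"fingers": 0.8},{"x": -0.03,"y": -0.006,"z": 0,"roll": -0.07,"fingers": 0.8},{"x": 0,"y": 0,"z": 0,"roll": -0.12,"fingers": 0.8},{"x": 0,"y": 0,"z": 0,"roll": -0.12,"fingers": 0.8},{"x": 0,"y": 0,"z": 0,"roll": -0.12,"fingers": 0.8},{"x": 0,"y": 0,"z": 0,"roll": -0.12,"fingers": 0.8},{"x": 0,"y": 0,"z": 0,"roll": -0.12,"fingers": 0.8},{"x": 0,"y": 0,"z": 0,"roll": -0.12,"fingers": 0.8},{"x": 0,"y": 0,"z": 0,"roll": -0.12,"fingers": 0.8}]}}

```text
t: 8.3
tool_pos: [0.4537, -0.3988, 0.2137]
orientation: [[-0.793, 0.609, -0.004], [0.609, 0.793, 0.004], [0.005, 0.001, -1.0]]
contact_force: [0.4, -0.3, -0.4]
opening: 0.0769
```

>>> {"fn": "move_arm", "kwargs": {"motion": [{"x": 0,"y": 0,"z": 0,"roll": -0.12,"fingers": 0.8},{"x": 0,"y": 0,"z": 0,"roll": -0.12,"fingers": 0.8},{"x": 0,"y": 0,"z": 0,"roll": -0.12,"fingers": 0.8},{"x": 0,"y": 0,"z": 0,"roll": 0,"fingers": 0.8},{"x": 0,"y": 0,"z": 0,"roll": 0,"fingers": 0.8},{"x": 0,"y": 0,"z": 0,"roll": 0,"fingers": 0.8}]}}

```text
t: 8.8
tool_pos: [0.4544, -0.3994, 0.2153]
orientation: [[-0.954, 0.299, -0.002], [0.299, 0.954, 0.002], [0.002, 0.001, -1.0]]
contact_force: [0.6, 0.1, 0.1]
opening: 0.0766
```

```bash
python3 - <<'E'
from h import *
o=ctrl.get_obs(); print(o['t'],o['tool_pos'],o['orientation'].round(4),o['joint_positions'].round(3),o['joint_vel'].round(3));im=save("wrist","pics/w11.png"); im=save("scene","pics/c11.png")
E
```

```text
8.8 [ 0.45438603 -0.3994199   0.2152699 ] [[-0.9543  0.2987 -0.0019]
 [ 0.2987  0.9543  0.0019]
 [ 0.0023  0.0012 -1.    ]] [-0.793  0.304  1.71  -0.     1.131 -2.061] [-0.001 -0.007 -0.01  -0.002 -0.002 -0.011]
```

View pics/w11.png

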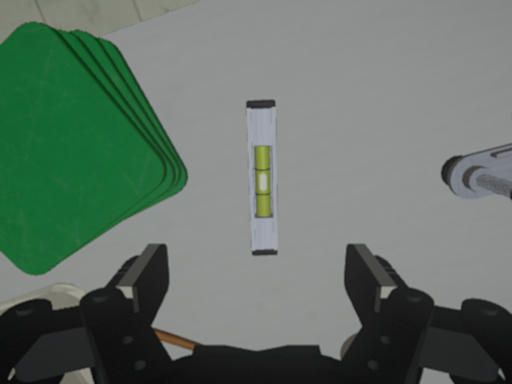

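View pics/c11.png

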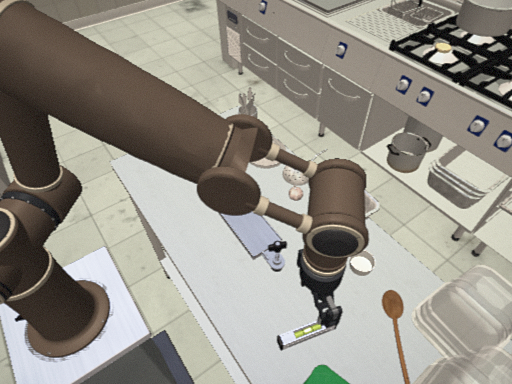

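```bash
python3 - <<'E'
from h import *
a=back("wrist",(261,103),.036);b=back("wrist",(264.5,252),.036); print(a,b,(a+b)/2,np.linalg.norm(a-b),np.arctan2(*(b-a)[1::-1]))
o=ctrl.get_obs();R=o['orientation'];print(R.T@((a+b)/2-o['tool_pos']),o['tool_pos'],R.T@(b-a))
print(cam("scene")[1:],proj("scene",[o['tool_pos'],(a+b)/2]))
E
```

```text
[ 0.39374155 -0.37602711  0.036     ] [ 0.53077772 -0.41464395  0.036     ] [ 0.46225964 -0.39533553  0.036     ] 0.14237336087607105 -0.27467741544341645
[-0.0060911   0.00633542  0.18001317] [ 0.4547258  -0.39973406  0.21601632] [-0.14231865  0.0039433  -0.00016281]
(array([ 2.33048614, -0.76448056,  0.25875455]), array([-0.4916952 ,  0.3139491 ,  0.91995051])) [[313.67478309 299.4665609 ]
 [307.4972022  328.07637829]]
```

>>> {"fn": "move_arm", "kwargs": {"motion": [{"x": -0.006,"y": 0.006,"z": 0,"roll": -0.028,"fingers": 0.8},{"x": 0,"y": 0,"z": 0.03,"roll": 0,"fingers": 0.8},{"x": 0,"y": 0,"z": 0.035,"roll": 0,"fingers": 0.8},{"x": 0,"y": 0,"z": 0.03,"roll": 0,"fingers": 0.8},{"x": 0,"y": 0,"z": 0.01,"roll": 0,"fingers": 0.8},{"x": 0,"y": 0,"z": 0,"roll": 0,"fingers": 0.8},{"x": 0,"y": 0,"z": 0,"roll": 0,"fingers": 0.8},{"x": 0,"y": 0,"z": 0,"roll": 0,"fingers": 0.8}]}}

```text
t: 9.57
tool_pos: [0.4641, -0.3974, 0.114]
orientation: [[-0.963, 0.269, 0.003], [0.269, 0.963, -0.003], [-0.004, -0.002, -1.0]]
contact_force: [0.4, -0.3, -0.3]
opening: 0.0771
```

```bash
python3 - <<'E'
from h import *
o=ctrl.get_obs(); print(o['t'],o['tool_pos'],o['orientation'].round(4));im=save("wrist","pics/w12.png")
E
```

```text
9.5667 [ 0.46405728 -0.39735833  0.11398905] [[-0.9631  0.2693  0.003 ]
 [ 0.2693  0.9631 -0.0028]
 [-0.0036 -0.0019 -1.    ]]
```

View pics/w12.png

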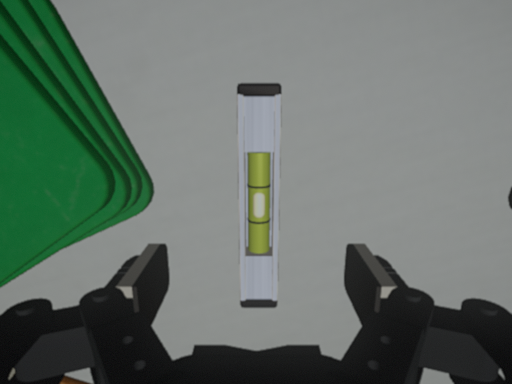

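```bash
python3 - <<'E'
from h import *
o=ctrl.get_obs();R=o['orientation'];print(o['tool_pos'])
for q in[(259,88),(258.5,303),(259,203)]: print(R.T@(back("wrist",q,.036)-o['tool_pos']))
E
```

```text
[ 0.46420145 -0.39756217  0.11440699]
[0.07430407 0.00185237 0.07808532]
[-0.06736413  0.00175838  0.07869233]
[0.00502402 0.0019753  0.07838177]
```

>>> {"fn": "move_arm", "kwargs": {"motion": [{"x": 0.003,"y": 0.002,"z": 0.025,"roll": 0,"fingers": 0.8},{"x": 0,"y": 0,"z": 0.03,"roll": 0,"fingers": 0.8},{"x": 0,"y": 0,"z": 0.02,"roll": 0,"fingers": 0.8},{"x": 0,"y": 0,"z": 0.005,"roll": 0,"fingers": 0.8},{"x": 0,"y": 0,"z": 0,"roll": 0,"fingers": -1},{"x": 0,"y": 0,"z": 0,"roll": 0,"fingers": -1},{"x": 0,"y": 0,"z": 0,"roll": 0,"fingers": -1},{"x": 0,"y": 0,"z": 0,"roll": 0,"fingers": -1},{"x": 0,"y": 0,"z": 0,"roll": 0,"fingers": -1},{"x": 0,"y": 0,"z": 0,"roll": 0,"fingers": -1}], "newtons": 50}}

```text
t: 10.45
tool_pos: [0.4616, -0.3949, 0.0341]
orientation: [[-0.963, 0.269, 0.003], [0.269, 0.963, -0.003], [-0.004, -0.002, -1.0]]
contact_force: [-0.4, 0.2, 6.1]
opening: 0.0251
```

>>> {"fn": "move_arm", "kwargs": {"motion": [{"x": 0,"y": 0,"z": 0,"roll": 0,"fingers": -1},{"x": 0,"y": 0,"z": 0,"roll": 0,"fingers": -1},{"x": 0,"y": 0,"z": 0,"roll": 0,"fingers": -1}]}}

```text
t: 10.7
tool_pos: [0.4616, -0.3949, 0.0341]
orientation: [[-0.963, 0.269, 0.003], [0.269, 0.963, -0.003], [-0.004, -0.002, -1.0]]
contact_force: [-0.0, 0.2, 6.7]
opening: 0.0252
```

```bash
python3 - <<'E'
from h import *
o=ctrl.get_obs(); print(o['t'],o['tool_pos'],o['orientation'].round(4));im=save("wrist","pics/w13.png")
E
```

```text
10.7 [ 0.4615971  -0.39488001  0.03414634] [[-0.963   0.2694  0.003 ]
 [ 0.2694  0.963  -0.0031]
 [-0.0037 -0.0021 -1.    ]]
```

View pics/w13.png

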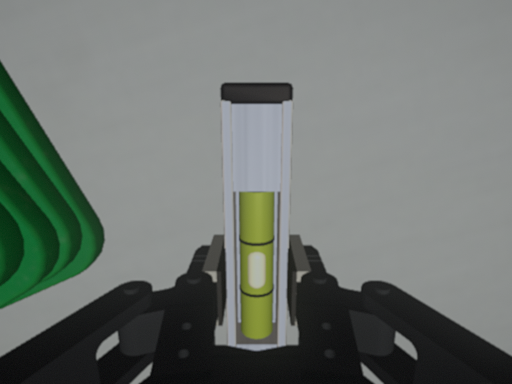

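```bash
python3 - <<'E'
from h import *
o=ctrl.get_obs();R=o['orientation']
for q in[(257,83),(257,102),(257,241),(257,292),(257,192)]: print(R.T@(back("wrist",q,.035)-o['tool_pos']))
E
```

```text
[ 0.07338559  0.0005853  -0.0011301 ]
[ 0.06700749  0.00058673 -0.00110599]
[ 0.01382757  0.00059865 -0.00090492]
[-0.00911748  0.00060379 -0.00081817]
[ 0.03400442  0.00059412 -0.00098121]
```

>>> {"fn": "move_arm", "kwargs": {"motion": [{"x": 0,"y": 0,"z": -0.015,"roll": 0,"fingers": -1},{"x": 0,"y": 0,"z": -0.035,"roll": 0,"fingers": -1},{"x": 0,"y": 0,"z": -0.035,"roll": 0,"fingers": -1},{"x": 0,"y": 0,"z": -0.035,"roll": 0,"fingers": -1},{"x": 0,"y": 0,"z": -0.03,"roll": 0,"fingers": -1},{"x": 0,"y": 0,"z": 0,"roll": 0.096,"fingers": -1},{"x": 0,"y": 0,"z": 0,"roll": 0.124,"fingers": -1},{"x": 0,"y": 0,"z": 0,"roll": 0.124,"fingers": -1},{"x": 0,"y": 0,"z": 0,"roll": 0.124,"fingers": -1},{"x": 0,"y": 0,"z": 0,"roll": 0.124,"fingers": -1}]}}

```text
t: 11.58
tool_pos: [0.4594, -0.3925, 0.1811]
orientation: [[-0.644, 0.765, -0.001], [0.765, 0.644, 0.001], [0.002, -0.0, -1.0]]
contact_force: [0.4, -0.3, -3.0]
opening: 0.0247
```

>>> {"fn": "move_arm", "kwargs": {"motion": [{"x": 0,"y": 0,"z": 0,"roll": 0.124,"fingers": -1},{"x": 0,"y": 0,"z": 0,"roll": 0.124,"fingers": -1},{"x": 0,"y": 0,"z": 0,"roll": 0.124,"fingers": -1},{"x": 0,"y": 0,"z": 0,"roll": 0.124,"fingers": -1},{"x": 0,"y": 0,"z": 0,"roll": 0.124,"fingers": -1},{"x": 0,"y": 0,"z": 0,"roll": 0.124,"fingers": -1},{"x": 0,"y": 0,"z": 0,"roll": 0,"fingers": -1},{"x": 0,"y": 0,"z": 0,"roll": 0,"fingers": -1}]}}

```text
t: 12.25
tool_pos: [0.4596, -0.3928, 0.1811]
orientation: [[0.035, 0.999, -0.001], [0.999, -0.035, 0.001], [0.001, -0.001, -1.0]]
contact_force: [-0.3, 0.7, -3.9]
opening: 0.0247
```

```bash
python3 - <<'E'
from h import *
o=ctrl.get_obs(); print(o['t'],o['tool_pos'],o['orientation'].round(4),o['joint_positions'].round(3));im=save("wrist","pics/w14.png");im=save("side","pics/s14.png")
R=o['orientation']; print(R.T@(np.array([.5246,-.077,.18])-o['tool_pos']))
E
```

```text
12.25 [ 0.45959082 -0.39277869  0.18107378] [[ 0.0349  0.9994 -0.0012]
 [ 0.9994 -0.0349  0.0011]
 [ 0.0011 -0.0012 -1.    ]] [-0.779  0.34   1.737 -0.     1.066 -0.744]
[0.31785121 0.05396574 0.00135601]
```

View pics/w14.png

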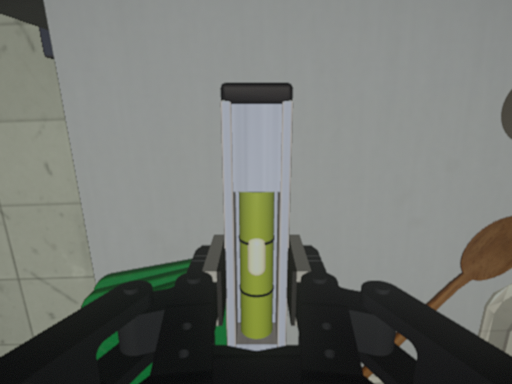

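View pics/s14.png

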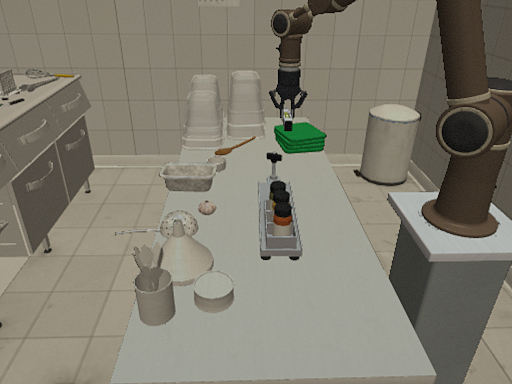

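>>> {"fn": "move_arm", "kwargs": {"motion": [{"x": 0.02,"y": 0.006,"z": 0,"roll": 0,"fingers": -1},{"x": 0.037,"y": 0.006,"z": 0,"roll": 0,"fingers": -1},{"x": 0.037,"y": 0.006,"z": 0,"roll": 0,"fingers": -1},{"x": 0.037,"y": 0.006,"z": 0,"roll": 0,"fingers": -1},{"x": 0.037,"y": 0.006,"z": 0,"roll": 0,"fingers": -1},{"x": 0.037,"y": 0.006,"z": 0,"roll": 0,"fingers": -1},{"x": 0.037,"y": 0.006,"z": 0,"roll": 0,"fingers": -1},{"x": 0.037,"y": 0.006,"z": 0,"roll": 0,"fingers": -1},{"x": 0.037,"y": 0.006,"z": 0,"roll": 0,"fingers": -1},{"x": 0.002,"y": 0,"z": 0,"roll": 0,"fingers": -1}]}}

```text
t: 13.18
tool_pos: [0.5268, -0.0716, 0.1819]
orientation: [[0.032, 0.999, 0.001], [0.999, -0.032, 0.004], [0.004, 0.001, -1.0]]
contact_force: [-0.1, -1.8, -2.2]
opening: 0.025
```

>>> {"fn": "move_arm", "kwargs": {"motion": [{"x": 0,"y": 0,"z": 0,"roll": 0,"fingers": -1},{"x": 0,"y": 0,"z": 0,"roll": 0,"fingers": -1},{"x": 0,"y": 0,"z": 0,"roll": 0,"fingers": -1}]}}

```text
t: 13.43
tool_pos: [0.5261, -0.0786, 0.1818]
orientation: [[0.038, 0.999, -0.0], [0.999, -0.038, -0.001], [-0.001, -0.0, -1.0]]
contact_force: [-0.3, -1.0, -2.4]
opening: 0.0247
```

```bash
python3 - <<'E'
from h import *
o=ctrl.get_obs(); print(o['t'],o['tool_pos'],o['orientation'].round(4),o['joint_positions'].round(3),o['contact_force']);im=save("wrist","pics/w15.png");im=save("scene","pics/c15.png")
cv2.imwrite("pics/c15c.png",cv2.resize(im[130:290,180:320,::-1],None,fx=4,fy=3.7,interpolation=cv2.INTER_CUBIC))
R=o['orientation']; print(R.T@(np.array([.5246,-.077,.18])-o['tool_pos']))
E
```

```text
13.4333 [ 0.52609325 -0.07855372  0.18179532] [[ 3.800e-02  9.993e-01 -0.000e+00]
 [ 9.993e-01 -3.800e-02 -6.000e-04]
 [-6.000e-04 -0.000e+00 -1.000e+00]] [-2.300e-01  2.060e-01  1.909e+00 -1.000e-03  1.026e+00 -1.910e-01] [-0.31569605 -1.00795486 -2.44351247]
[ 0.0014969  -0.00155117  0.00179448]
```

View pics/w15.png

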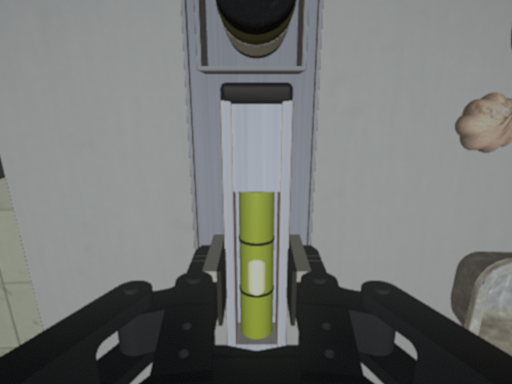

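View pics/c15c.png

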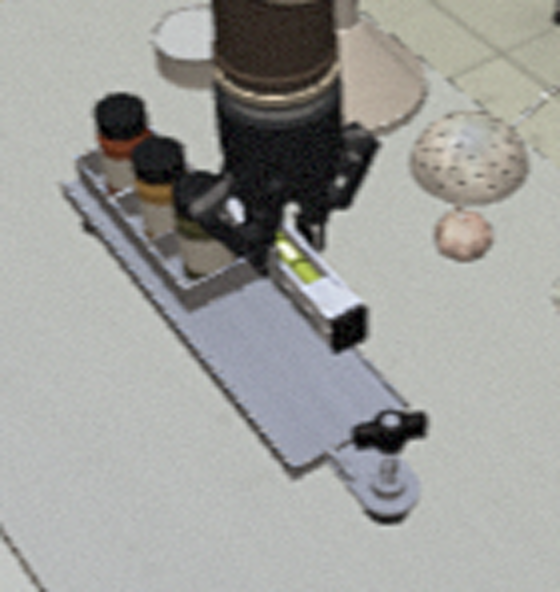

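```bash
python3 - <<'E'
from h import *
print("wall outer top",back("wrist",(253,72.5),.073),"lips",back("wrist",(192,180),.04),back("wrist",(313,180),.04), "level end bottom", back("wrist",(257,83),.181))
E
```

```text
wall outer top [0.52805467 0.0067049  0.073     ] lips [ 0.47473752 -0.07128968  0.04      ] [ 0.57313069 -0.07522196  0.04      ] level end bottom [ 0.52998588 -0.00478986  0.181     ]
```

>>> {"fn": "move_arm", "kwargs": {"motion": [{"x": 0.001,"y": -0.002,"z": 0.015,"roll": 0,"fingers": -1},{"x": 0,"y": 0,"z": 0.03,"roll": 0,"fingers": -1},{"x": 0,"y": 0,"z": 0.03,"roll": 0,"fingers": -1},{"x": 0,"y": 0,"z": 0.02,"roll": 0,"fingers": -1},{"x": 0,"y": 0,"z": 0.004,"roll": 0,"fingers": -1},{"x": 0,"y": 0,"z": 0,"roll": 0,"fingers": -1},{"x": 0,"y": 0,"z": 0,"roll": 0,"fingers": -1},{"x": 0,"y": 0,"z": 0,"roll": 0,"fingers": -1}]}}

```text
t: 14.2
tool_pos: [0.5261, -0.0774, 0.0846]
orientation: [[0.039, 0.999, 0.004], [0.999, -0.039, -0.001], [-0.001, 0.004, -1.0]]
contact_force: [0.8, -0.3, -2.4]
opening: 0.0247
```

```bash
python3 - <<'E'
from h import *
o=ctrl.get_obs(); print(o['t'],o['tool_pos'],o['orientation'].round(4),o['contact_force']);im=save("wrist","pics/w16.png")
im=save("scene","pics/c16.png")
cv2.imwrite("pics/c16c.png",cv2.resize(im[130:290,180:320,::-1],None,fx=4,fy=3.7,interpolation=cv2.INTER_CUBIC))
E
```

```text
14.2 [ 0.52608928 -0.07740563  0.08460529] [[ 3.870e-02  9.992e-01  3.800e-03]
 [ 9.993e-01 -3.870e-02 -9.000e-04]
 [-7.000e-04  3.900e-03 -1.000e+00]] [ 0.75942235 -0.29918266 -2.36481369]
```

View pics/w16.png

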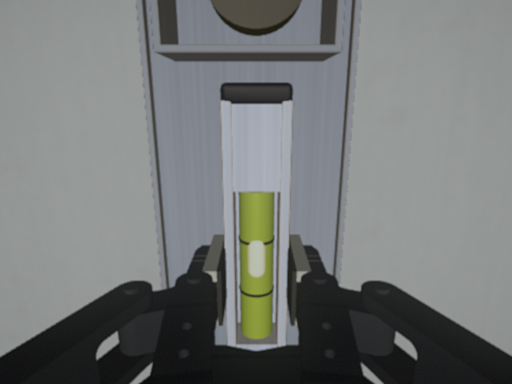

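View pics/c16c.png

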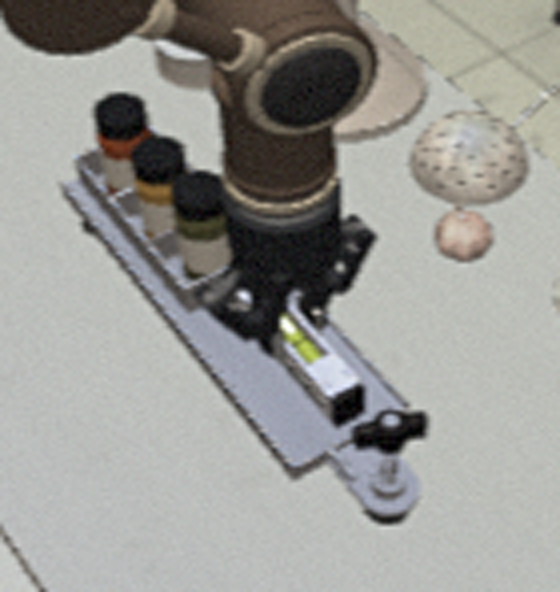

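>>> {"fn": "move_arm", "kwargs": {"motion": [{"x": 0,"y": -0.001,"z": 0.008,"roll": 0,"fingers": -1},{"x": 0,"y": 0,"z": 0.002,"roll": 0,"fingers": -1},{"x": 0,"y": 0,"z": 0,"roll": 0,"fingers": -1},{"x": 0,"y": 0,"z": 0,"roll": 0,"fingers": -1},{"x": 0,"y": 0,"z": 0.001,"roll": 0,"fingers": -1},{"x": 0,"y": 0,"z": 0,"roll": 0,"fingers": -1}]}}

```text
t: 14.8
tool_pos: [0.5232, -0.0764, 0.0724]
orientation: [[0.038, 0.999, -0.001], [0.999, -0.038, 0.0], [0.0, -0.001, -1.0]]
contact_force: [-2.4, 0.5, 2.5]
opening: 0.0249
```

>>> {"fn": "move_arm", "kwargs": {"motion": [{"x": 0,"y": 0,"z": 0,"roll": 0,"fingers": -0.2},{"x": 0,"y": 0,"z": 0,"roll": 0,"fingers": 0},{"x": 0,"y": 0,"z": 0,"roll": 0,"fingers": 0.3},{"x": 0,"y": 0,"z": 0,"roll": 0,"fingers": 0.5},{"x": 0,"y": 0,"z": -0.02,"roll": 0,"fingers": 0.5},{"x": 0,"y": 0,"z": -0.04,"roll": 0,"fingers": 0.5},{"x": 0,"y": 0,"z": -0.04,"roll": 0,"fingers": 0.5},{"x": 0,"y": 0,"z": -0.03,"roll": 0,"fingers": 0.5},{"x": 0,"y": 0,"z": 0,"roll": 0,"fingers": 0.5}]}}

```text
t: 15.55
tool_pos: [0.5286, -0.0777, 0.2096]
orientation: [[0.038, 0.999, 0.015], [0.999, -0.038, -0.003], [-0.003, 0.015, -1.0]]
contact_force: [1.4, -0.1, 0.5]
opening: 0.0642
```

```bash
python3 - <<'E'
from h import *
o=ctrl.get_obs(); print(o['t'],o['tool_pos'],o['orientation'].round(4),o['contact_force']);im=save("wrist","pics/w17.png")
im=save("scene","pics/c17.png")
cv2.imwrite("pics/c17c.png",cv2.resize(im[130:290,180:320,::-1],None,fx=4,fy=3.7,interpolation=cv2.INTER_CUBIC))
E
```

```text
15.55 [ 0.52864157 -0.07768634  0.20963793] [[ 0.0379  0.9992  0.0147]
 [ 0.9993 -0.0379 -0.0034]
 [-0.0028  0.0149 -0.9999]] [ 1.37598651 -0.142695    0.47365798]
```

View pics/w17.png

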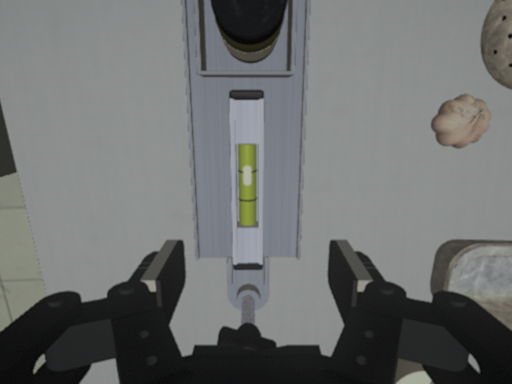

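View pics/c17c.png

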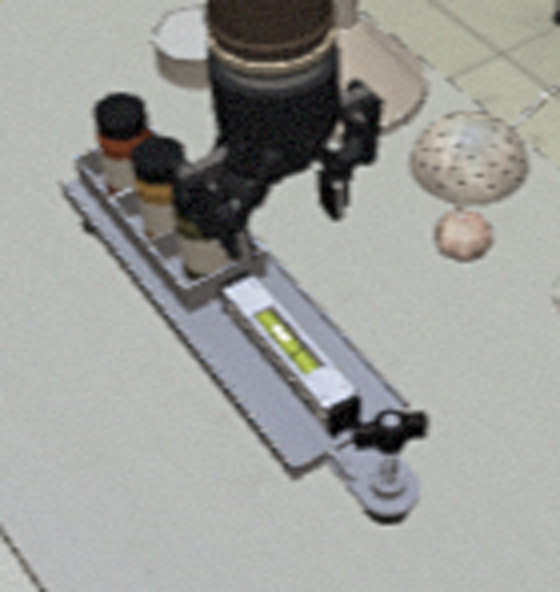

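>>> {"fn": "move_arm", "kwargs": {"motion": [{"x": -0.03,"y": -0.001,"z": 0,"roll": 0,"fingers": 0.2},{"x": -0.035,"y": -0.001,"z": 0,"roll": 0,"fingers": 0.2},{"x": -0.03,"y": -0.001,"z": 0,"roll": 0,"fingers": 0.2},{"x": -0.03,"y": -0.001,"z": 0,"roll": 0,"fingers": 0.2},{"x": 0,"y": 0,"z": 0,"roll": 0,"fingers": 0.2},{"x": 0,"y": 0,"z": 0,"roll": 0,"fingers": 0.2},{"x": 0,"y": 0,"z": 0,"roll": 0,"fingers": 0.2}]}}

```text
t: 16.23
tool_pos: [0.5133, -0.2005, 0.1998]
orientation: [[0.039, 0.999, -0.003], [0.999, -0.039, 0.002], [0.002, -0.003, -1.0]]
contact_force: [0.0, 0.1, -0.8]
opening: 0.0514
```

```bash
python3 - <<'E'
from h import *
o=ctrl.get_obs(); print(o['t'],o['tool_pos'],o['orientation'].round(4),o['joint_positions']);im=save("wrist","pics/w18.png")
cv2.imwrite("pics/w18c.png",cv2.resize(im[90:310,190:310,::-1],None,fx=4,fy=2.7,interpolation=cv2.INTER_CUBIC))
im=save("scene","pics/c18.png")
cv2.imwrite("pics/c18c.png",cv2.resize(im[190:280,220:320,::-1],None,fx=6,fy=6,interpolation=cv2.INTER_CUBIC))
im=save("side","pics/s18.png")
cv2.imwrite("pics/s18c.png",cv2.resize(im[140:200,240:320,::-1],None,fx=8,fy=8,interpolation=cv2.INTER_CUBIC))
E
```

```text
16.2333 [ 0.51325697 -0.20049871  0.1998384 ] [[ 0.0388  0.9992 -0.0033]
 [ 0.9992 -0.0388  0.0023]
 [ 0.0021 -0.0034 -1.    ]] [-4.51764024e-01  2.21597720e-01  1.84885169e+00  6.80077474e-04
  1.07513427e+00 -4.13260708e-01]
```

View pics/w18c.png

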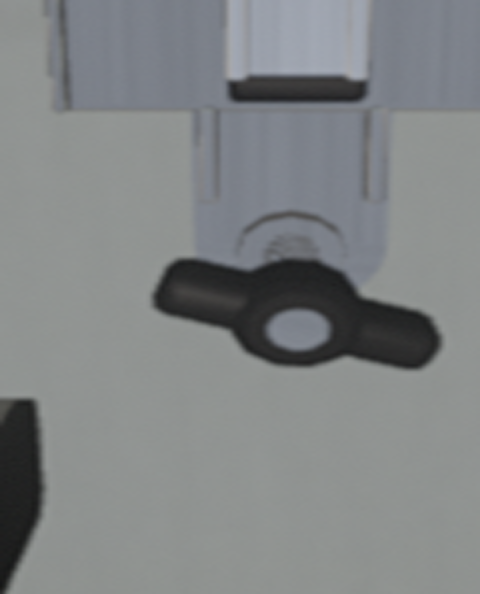

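View pics/c18c.png

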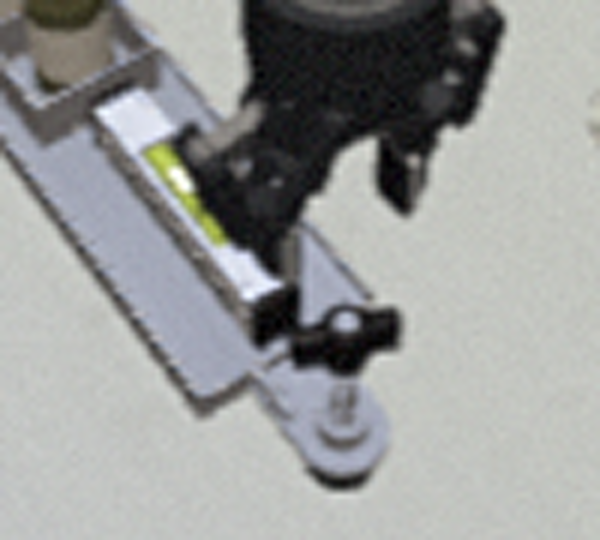

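View pics/s18c.png

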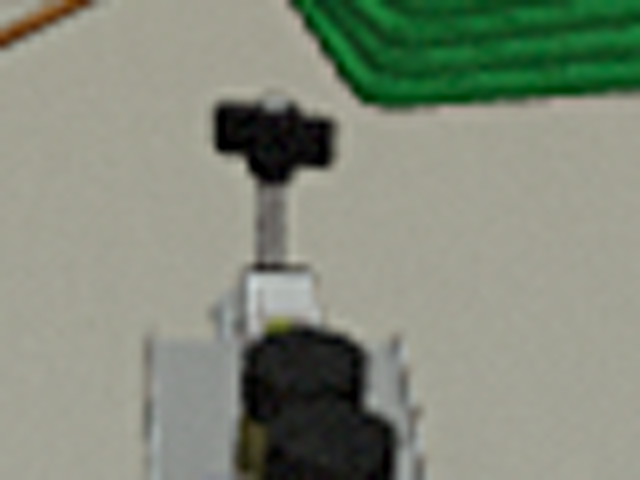

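```bash
python3 - <<'E'
from h import *
def T(R,p): M=np.eye(4);M[:3,:3]=R;M[:3,3]=p;return M
C=np.load("ct.npy");K=cam("wrist")[0]
R=np.array([[.0388,.9992,-.0033],[.9992,-.0388,.0023],[.0021,-.0034,-1]])
M=C@np.linalg.inv(T(R,[.51326,-.2005,.19984])); c=(K,cv2.Rodrigues(M[:3,:3])[0].ravel(),M[:3,3])
w=lambda u,v:(190+u/4,90+v/2.7)
print("bolt",[back(0,w(298,328),z,c).round(4) for z in(.115,.118,.122)])
a=back(0,w(165,280),.114,c);b=back(0,w(433,330),.114,c);print(a,b,(a+b)/2,np.linalg.norm(a-b),np.arctan2(b[1]-a[1],b[0]-a[0]))
s=lambda u,v:(240+u/8,140+v/8); print("side",back("side",s(275,140),.106))
s=lambda u,v:(220+u/6,190+v/6); print("scene",back("scene",s(347,335),.106), back("scene",s(347,320),.118))
o=ctrl.get_obs();print(o['t'],o['tool_pos'])
# bubble
w17=cv2.imread("pics/w17.png"); cv2.imwrite("pics/w17c.png",cv2.resize(w17[130:240,215:280],None,fx=5,fy=5,interpolation=cv2.INTER_CUBIC))
E
```

```text
bolt [array([ 0.519 , -0.2027,  0.115 ]), array([ 0.519 , -0.2017,  0.118 ]), array([ 0.519 , -0.2003,  0.122 ])]
[ 0.49785305 -0.1900192   0.114     ] [ 0.5412858 -0.2043773  0.114    ] [ 0.51956942 -0.19719825  0.114     ] 0.0457444888345045 -0.3192726806918907
side [ 0.51634897 -0.19327285  0.106     ]
scene [ 0.51849917 -0.20453974  0.106     ] [ 0.51826868 -0.20442893  0.118     ]
16.3833 [ 0.51409777 -0.1999417   0.2009363 ]
```

View pics/w17c.png

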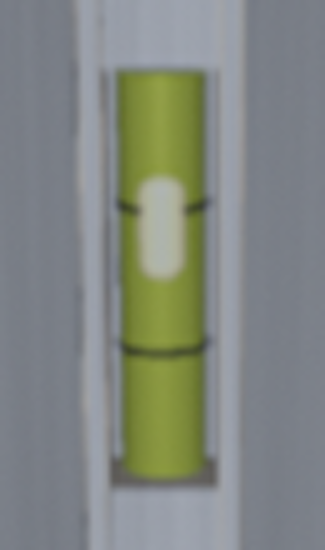

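>>> {"fn": "move_arm", "kwargs": {"motion": [{"x": -0.002,"y": 0.005,"z": 0,"roll": 0,"fingers": 0.2},{"x": 0,"y": 0,"z": 0,"roll": -0.12,"fingers": 0.2},{"x": 0,"y": 0,"z": 0,"roll": -0.12,"fingers": 0.2},{"x": 0,"y": 0,"z": 0,"roll": -0.12,"fingers": 0.2},{"x": 0,"y": 0,"z": 0,"roll": -0.12,"fingers": 0.2},{"x": 0,"y": 0,"z": 0,"roll": -0.12,"fingers": 0.2},{"x": 0,"y": 0,"z": 0,"roll": -0.12,"fingers": 0.2},{"x": 0,"y": 0,"z": 0,"roll": -0.12,"fingers": 0.2},{"x": 0,"y": 0,"z": 0,"roll": -0.12,"fingers": 0.2},{"x": 0,"y": 0,"z": 0,"roll": -0.12,"fingers": 0.2}]}}

```text
t: 17.22
tool_pos: [0.52, -0.2028, 0.2019]
orientation: [[-0.867, 0.498, 0.0], [0.498, 0.867, -0.0], [-0.001, 0.0, -1.0]]
contact_force: [-0.4, 0.9, -0.3]
opening: 0.0517
```

>>> {"fn": "move_arm", "kwargs": {"motion": [{"x": 0,"y": 0,"z": 0,"roll": -0.12,"fingers": 0.2},{"x": 0,"y": 0,"z": 0.03,"roll": -0.09,"fingers": 0.2},{"x": 0,"y": 0,"z": 0.02,"roll": 0,"fingers": 0.2},{"x": 0,"y": 0,"z": 0,"roll": 0,"fingers": 0.2},{"x": 0,"y": 0,"z": 0,"roll": 0,"fingers": 0.2},{"x": 0,"y": 0,"z": 0,"roll": 0,"fingers": 0.2}]}}

```text
t: 17.72
tool_pos: [0.5204, -0.2034, 0.1527]
orientation: [[-0.95, 0.313, 0.001], [0.313, 0.95, -0.001], [-0.002, -0.0, -1.0]]
contact_force: [0.1, 0.5, 0.9]
opening: 0.0513
```

```bash
python3 - <<'E'
from h import *
o=ctrl.get_obs(); print(o['t'],o['tool_pos'],o['orientation'].round(4),o['joint_positions'],o['joint_vel'].round(3));im=save("wrist","pics/w19.png")
print(proj("wrist",[(.519,-.202,.117)]))
im=save("scene","pics/c19.png")
cv2.imwrite("pics/c19c.png",cv2.resize(im[190:280,220:320,::-1],None,fx=6,fy=6,interpolation=cv2.INTER_CUBIC))
E
```

```text
17.7167 [ 0.5203991  -0.20344802  0.15274276] [[-9.498e-01  3.130e-01  1.400e-03]
 [ 3.130e-01  9.498e-01 -7.000e-04]
 [-1.600e-03 -2.000e-04 -1.000e+00]] [-4.50603359e-01  2.92692337e-01  1.86673920e+00 -9.59406453e-06
  9.80576177e-01 -1.70308953e+00] [-0.006 -0.017 -0.016 -0.001 -0.001 -0.001]
[[257.86129449 232.29666376]]
```

View pics/w19.png

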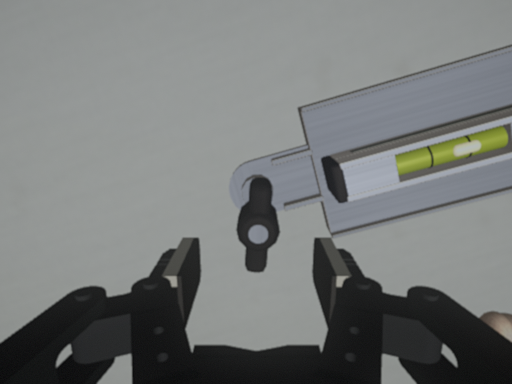

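View pics/c19c.png

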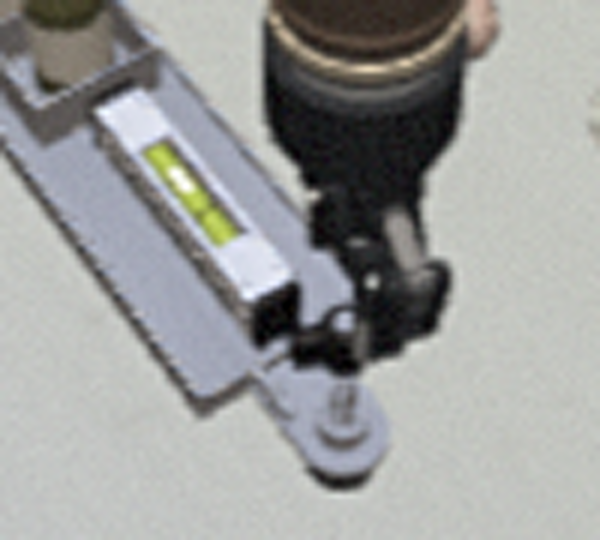

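>>> {"fn": "move_arm", "kwargs": {"motion": [{"x": 0.001,"y": 0,"z": 0.02,"roll": 0,"fingers": 0.2},{"x": 0,"y": 0,"z": 0.02,"roll": 0,"fingers": 0.2},{"x": 0,"y": 0,"z": 0.006,"roll": 0,"fingers": 0.2},{"x": 0,"y": 0,"z": 0,"roll": 0,"fingers": 0.2},{"x": 0,"y": 0,"z": 0,"roll": 0,"fingers": -1},{"x": 0,"y": 0,"z": 0,"roll": 0,"fingers": -1},{"x": 0,"y": 0,"z": 0,"roll": 0,"fingers": -1},{"x": 0,"y": 0,"z": 0,"roll": 0,"fingers": -1},{"x": 0,"y": 0,"z": 0,"roll": 0,"fingers": -1},{"x": 0,"y": 0,"z": 0,"roll": 0,"fingers": -1}], "newtons": 40}}

```text
t: 18.65
tool_pos: [0.52, -0.2026, 0.1076]
orientation: [[-0.949, 0.314, 0.003], [0.314, 0.949, 0.001], [-0.003, 0.002, -1.0]]
contact_force: [0.6, 5.0, 5.8]
opening: 0.0216
```

```bash
python3 - <<'E'
from h import *
o=ctrl.get_obs(); print(o['t'],o['tool_pos'],o['orientation'].round(4),o['torque'],o['contact_force']);im=save("wrist","pics/w20.png")
im=save("scene","pics/c20.png")
cv2.imwrite("pics/c20c.png",cv2.resize(im[190:280,220:320,::-1],None,fx=6,fy=6,interpolation=cv2.INTER_CUBIC))
E
```

```text
18.65 [ 0.52004126 -0.20262901  0.10755722] [[-9.494e-01  3.140e-01  3.300e-03]
 [ 3.140e-01  9.494e-01  5.000e-04]
 [-2.900e-03  1.500e-03 -1.000e+00]] [ 0.89599696 -0.21732031  0.03627228] [0.622382   5.02739065 5.8276601 ]
```

View pics/w20.png

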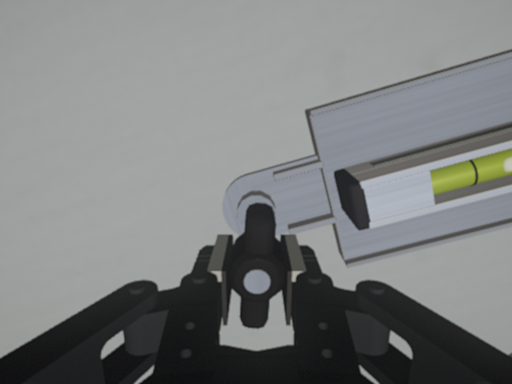

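View pics/c20c.png

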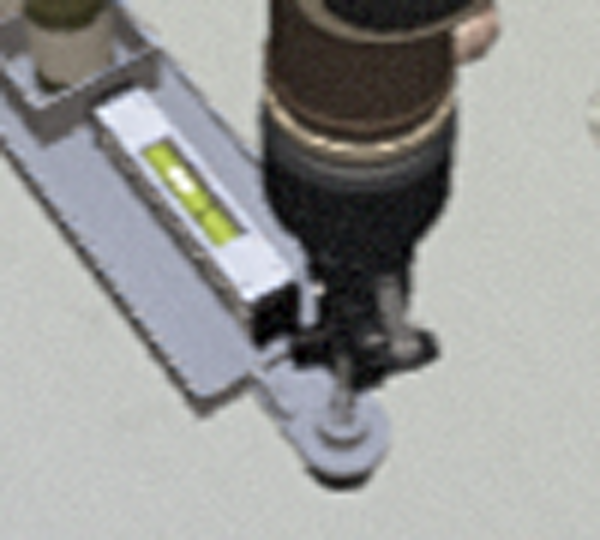

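>>> {"fn": "move_arm", "kwargs": {"motion": [{"x": 0,"y": 0,"z": 0,"roll": 0.05,"fingers": -1},{"x": 0,"y": 0,"z": 0,"roll": 0.1,"fingers": -1},{"x": 0,"y": 0,"z": 0,"roll": 0.1,"fingers": -1},{"x": 0,"y": 0,"z": 0,"roll": 0.1,"fingers": -1},{"x": 0,"y": 0,"z": 0,"roll": 0.1,"fingers": -1},{"x": 0,"y": 0,"z": 0,"roll": 0.1,"fingers": -1},{"x": 0,"y": 0,"z": 0,"roll": 0.1,"fingers": -1},{"x": 0,"y": 0,"z": 0,"roll": 0.1,"fingers": -1},{"x": 0,"y": 0,"z": 0,"roll": 0.1,"fingers": -1},{"x": 0,"y": 0,"z": 0,"roll": 0.1,"fingers": -1}]}}

```text
t: 19.58
tool_pos: [0.5188, -0.2039, 0.1075]
orientation: [[-0.294, 0.956, 0.0], [0.956, 0.294, -0.002], [-0.002, -0.0, -1.0]]
contact_force: [-2.3, 1.4, 7.6]
opening: 0.0215
```

```bash
python3 - <<'E'
from h import *
o=ctrl.get_obs(); print(o['t'],o['tool_pos'],o['orientation'].round(4),o['torque'],o['contact_force']);im=save("wrist","pics/w21.png")
im=save("scene","pics/c21.png")
cv2.imwrite("pics/c21c.png",cv2.resize(im[190:280,220:320,::-1],None,fx=6,fy=6,interpolation=cv2.INTER_CUBIC))
E
```

```text
19.5833 [ 0.51877019 -0.2038616   0.10753466] [[-2.937e-01  9.559e-01  4.000e-04]
 [ 9.559e-01  2.937e-01 -1.600e-03]
 [-1.700e-03 -1.000e-04 -1.000e+00]] [0.21110255 0.38589262 0.09663523] [-2.32044192  1.39112784  7.64481782]
```

View pics/w21.png

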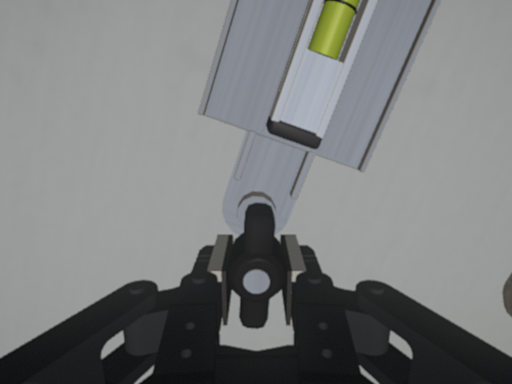

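View pics/c21c.png

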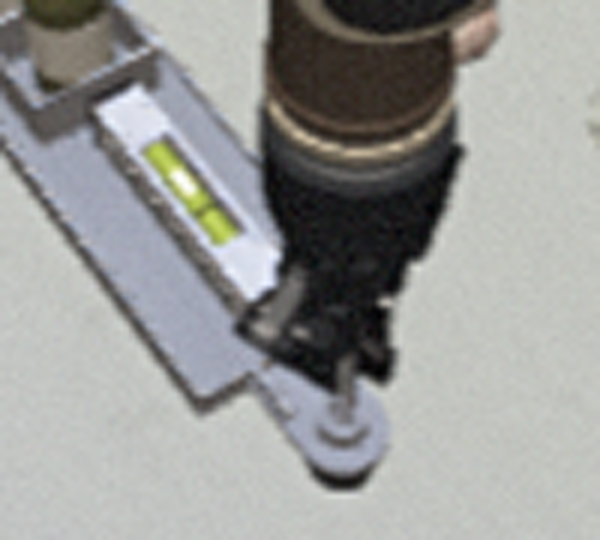

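>>> {"fn": "move_arm", "kwargs": {"motion": [{"x": 0,"y": 0,"z": 0,"roll": 0.1,"fingers": -1},{"x": 0,"y": 0,"z": 0,"roll": 0.11,"fingers": -1},{"x": 0,"y": 0,"z": 0,"roll": 0.11,"fingers": -1},{"x": 0,"y": 0,"z": 0,"roll": 0.11,"fingers": -1},{"x": 0,"y": 0,"z": 0,"roll": 0.11,"fingers": -1},{"x": 0,"y": 0,"z": 0,"roll": 0.11,"fingers": -1},{"x": 0,"y": 0,"z": 0,"roll": 0.11,"fingers": -1},{"x": 0,"y": 0,"z": 0,"roll": 0.11,"fingers": -1},{"x": 0,"y": 0,"z": 0,"roll": 0.11,"fingers": -1},{"x": 0,"y": 0,"z": 0,"roll": 0.1,"fingers": -1}]}}

```text
t: 20.52
tool_pos: [0.5168, -0.2034, 0.1075]
orientation: [[0.705, 0.71, -0.004], [0.71, -0.705, -0.0], [-0.003, -0.003, -1.0]]
contact_force: [-7.8, 2.9, 11.8]
opening: 0.022
```

>>> {"fn": "move_arm", "kwargs": {"motion": [{"x": 0,"y": 0,"z": 0,"roll": 0,"fingers": -1},{"x": 0,"y": 0,"z": 0,"roll": 0,"fingers": -1},{"x": 0,"y": 0,"z": 0,"roll": 0,"fingers": -1},{"x": 0,"y": 0,"z": 0,"roll": 0,"fingers": -1},{"x": 0,"y": 0,"z": 0,"roll": 0,"fingers": -1},{"x": 0,"y": 0,"z": 0,"roll": 0,"fingers": -1},{"x": 0,"y": 0,"z": 0,"roll": 0,"fingers": -1},{"x": 0,"y": 0,"z": 0,"roll": 0,"fingers": -1},{"x": 0,"y": 0,"z": 0,"roll": 0,"fingers": -1},{"x": 0,"y": 0,"z": 0,"roll": 0,"fingers": -1}]}}

```text
t: 21.35
tool_pos: [0.5168, -0.2034, 0.1075]
orientation: [[0.701, 0.713, -0.004], [0.713, -0.701, -0.0], [-0.003, -0.003, -1.0]]
contact_force: [-7.2, 1.8, 11.7]
opening: 0.0216
```

```bash
python3 - <<'E'
from h import *
o=ctrl.get_obs(); print(o['t'],o['tool_pos'],o['orientation'].round(4),o['torque'],o['contact_force'],o['joint_positions']);im=save("wrist","pics/w22.png")
im=save("scene","pics/c22.png")
cv2.imwrite("pics/c22c.png",cv2.resize(im[200:250,230:280,::-1],None,fx=12,fy=12,interpolation=cv2.INTER_CUBIC))
E
```

```text
21.35 [ 0.51680259 -0.20341339  0.10748892] [[ 7.013e-01  7.128e-01 -4.200e-03]
 [ 7.128e-01 -7.013e-01 -2.000e-04]
 [-3.100e-03 -2.900e-03 -1.000e+00]] [ 0.32331889  1.04701787 -0.11200362] [-7.20778876  1.75075498 11.66321847] [-0.45230699  0.35505223  1.89301547 -0.00253121  0.89724513  0.32652273]
```

View pics/w22.png

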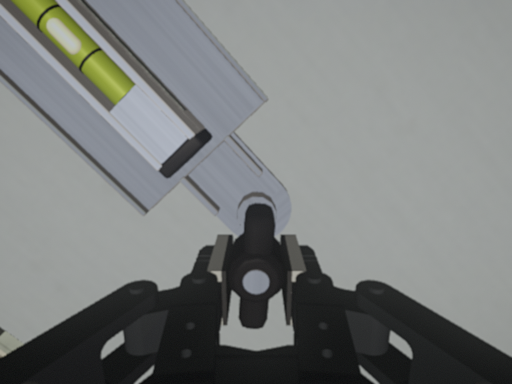

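View pics/c22c.png

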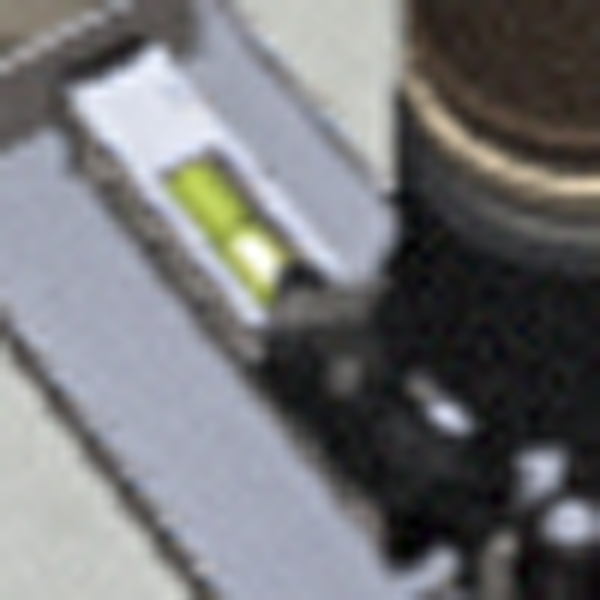

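```bash
python3 - <<'E'
from h import *
a=cv2.imread("pics/w22.png"); cv2.imwrite("pics/w22c.png",cv2.resize(a[0:120,0:150],None,fx=5,fy=5,interpolation=cv2.INTER_CUBIC))
E
```

```text
(no output)
```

View pics/w22c.png

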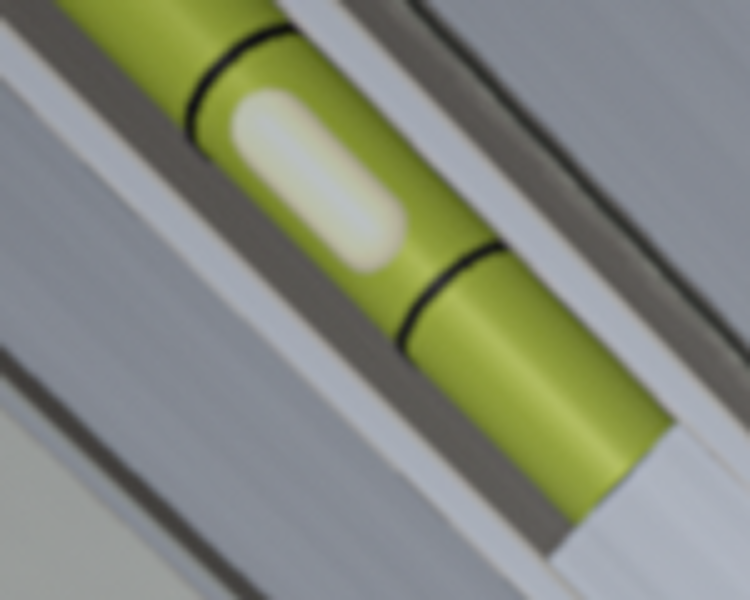

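>>> {"fn": "move_arm", "kwargs": {"motion": [{"x": 0,"y": 0,"z": 0,"roll": 0,"fingers": -0.2},{"x": 0,"y": 0,"z": 0,"roll": 0,"fingers": 0.1},{"x": 0,"y": 0,"z": 0,"roll": 0,"fingers": 0.2},{"x": 0,"y": 0,"z": 0,"roll": 0,"fingers": 0.2},{"x": 0,"y": 0,"z": -0.02,"roll": 0,"fingers": 0.2},{"x": 0,"y": 0,"z": -0.03,"roll": 0,"fingers": 0.2},{"x": 0,"y": 0,"z": -0.02,"roll": 0,"fingers": 0.4},{"x": 0,"y": 0,"z": 0,"roll": 0.03,"fingers": 0.4},{"x": 0,"y": 0,"z": 0,"roll": 0.12,"fingers": 0.4},{"x": 0,"y": 0,"z": 0,"roll": 0.12,"fingers": 0.4}]}}

```text
t: 22.28
tool_pos: [0.5189, -0.2035, 0.1764]
orientation: [[0.869, 0.494, 0.001], [0.494, -0.869, -0.001], [0.001, 0.001, -1.0]]
contact_force: [0.2, -0.8, 0.1]
opening: 0.0599
```

>>> {"fn": "move_arm", "kwargs": {"motion": [{"x": 0,"y": 0,"z": 0,"roll": 0.12,"fingers": 0.4},{"x": 0,"y": 0,"z": 0,"roll": 0.12,"fingers": 0.4},{"x": 0,"y": 0,"z": 0,"roll": 0.12,"fingers": 0.4},{"x": 0,"y": 0,"z": 0,"roll": 0.12,"fingers": 0.4},{"x": 0,"y": 0,"z": 0,"roll": 0.08,"fingers": 0.4},{"x": 0,"y": 0,"z": 0,"roll": 0,"fingers": 0.4},{"x": 0,"y": 0,"z": 0,"roll": 0,"fingers": 0.4},{"x": 0,"y": 0,"z": 0,"roll": 0,"fingers": 0.4}]}}

```text
t: 22.95
tool_pos: [0.5185, -0.2032, 0.1756]
orientation: [[0.999, -0.035, -0.0], [-0.035, -0.999, -0.0], [-0.0, 0.0, -1.0]]
contact_force: [-0.3, -1.2, -0.8]
opening: 0.0597
```

```bash
python3 - <<'E'
from h import *
o=ctrl.get_obs(); print(o['t'],o['tool_pos'],o['orientation'].round(4),o['torque'],o['contact_force'],o['joint_positions'])
R=o['orientation']; print(R.T@(np.array([.5238,-.077,.17])-o['tool_pos']), np.arctan2(R[1,0],R[0,0]))
im=save("wrist","pics/w23.png")
im=save("scene","pics/c23.png")
cv2.imwrite("pics/c23c.png",cv2.resize(im[190:260,220:300,::-1],None,fx=9,fy=8,interpolation=cv2.INTER_CUBIC))
E
```

```text
22.95 [ 0.51846424 -0.20316346  0.17564191] [[ 9.994e-01 -3.530e-02 -2.000e-04]
 [-3.530e-02 -9.994e-01 -0.000e+00]
 [-1.000e-04  0.000e+00 -1.000e+00]] [-0.02419722 -0.02809961 -0.0082687 ] [-0.25812885 -1.21713467 -0.83518225] [-4.51609448e-01  2.60030207e-01  1.85557195e+00 -1.18092380e-04
  1.02610863e+00  1.15459195e+00]
[ 0.00087509 -0.12627346  0.00563615] -0.035343874290779106
```

View pics/w23.png

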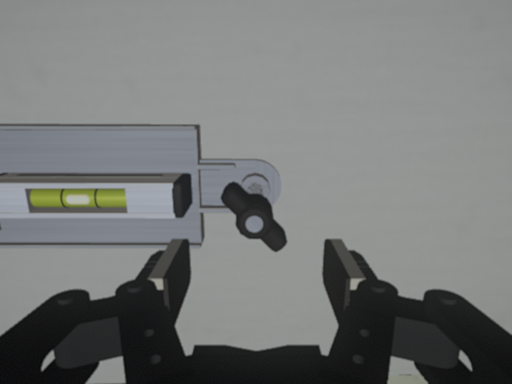

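View pics/c23c.png

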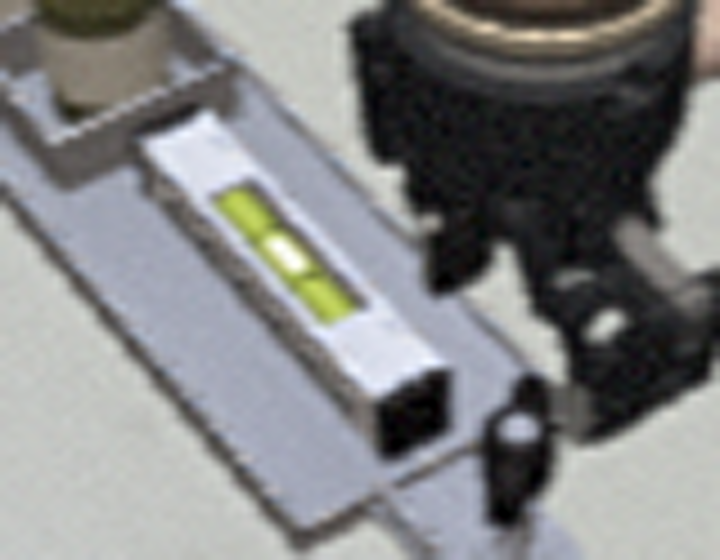

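>>> {"fn": "move_arm", "kwargs": {"motion": [{"x": 0,"y": -0.025,"z": 0,"roll": 0,"fingers": 0.4},{"x": 0.001,"y": -0.035,"z": 0,"roll": 0,"fingers": 0.4},{"x": 0,"y": -0.035,"z": 0,"roll": 0,"fingers": 0.4},{"x": 0,"y": -0.031,"z": 0.03,"roll": 0,"fingers": 0.4},{"x": 0,"y": 0,"z": 0.02,"roll": 0,"fingers": 0.4},{"x": 0,"y": 0,"z": 0,"roll": 0,"fingers": 0.4},{"x": 0,"y": 0,"z": 0,"roll": 0,"fingers": 0.4},{"x": 0,"y": 0,"z": 0,"roll": 0,"fingers": 0.4},{"x": 0,"y": 0,"z": 0,"roll": 0,"fingers": 0.4}]}}

```text
t: 23.8
tool_pos: [0.5255, -0.0795, 0.1284]
orientation: [[0.999, -0.038, 0.003], [-0.038, -0.999, -0.001], [0.003, 0.001, -1.0]]
contact_force: [0.2, -0.5, 0.1]
opening: 0.0598
```

```bash
python3 - <<'E'
from h import *
o=ctrl.get_obs(); print(o['t'],o['tool_pos'],o['orientation'].round(4),o['contact_force'],o['opening'])
im=save("wrist","pics/w24.png")
E
```

```text
23.8 [ 0.52554398 -0.07950362  0.12836569] [[ 9.993e-01 -3.820e-02  3.000e-03]
 [-3.820e-02 -9.993e-01 -9.000e-04]
 [ 3.000e-03  8.000e-04 -1.000e+00]] [ 0.17161437 -0.54463876  0.11315951] 0.059831249341581405
```

View pics/w24.png

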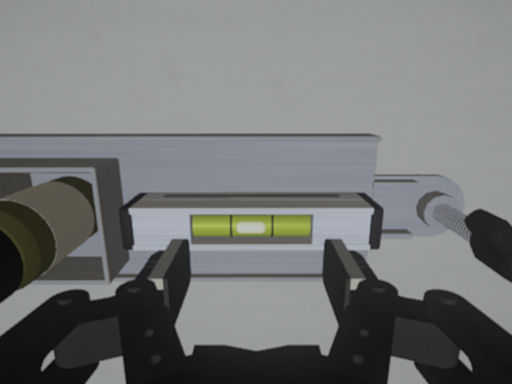

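```bash
python3 - <<'E'
from h import *
o=ctrl.get_obs();R=o['orientation'];print(o['tool_pos'])
for q in[(252,212),(252,247),(134,225),(375,225),(251,227)]: 
  p=back("wrist",q,.076); print(p.round(4),(R.T@(p-o['tool_pos'])).round(4))
a=cv2.imread("pics/w24.png"); cv2.imwrite("pics/w24c.png",cv2.resize(a[190:260,170:330],None,fx=5,fy=5,interpolation=cv2.INTER_CUBIC))
E
```

```text
[ 0.52554668 -0.0795327   0.12844578]
[ 0.535  -0.0775  0.076 ] [ 0.0092 -0.0024  0.0525]
[ 0.5139 -0.0766  0.076 ] [-0.0119 -0.0025  0.0524]
[ 0.5299 -0.0111  0.076 ] [ 0.0016 -0.0686  0.0524]
[ 0.5246 -0.1461  0.076 ] [0.0014 0.0666 0.0525]
[ 0.5261 -0.0766  0.076 ] [ 0.0003 -0.003   0.0524]
```

View pics/w24c.png

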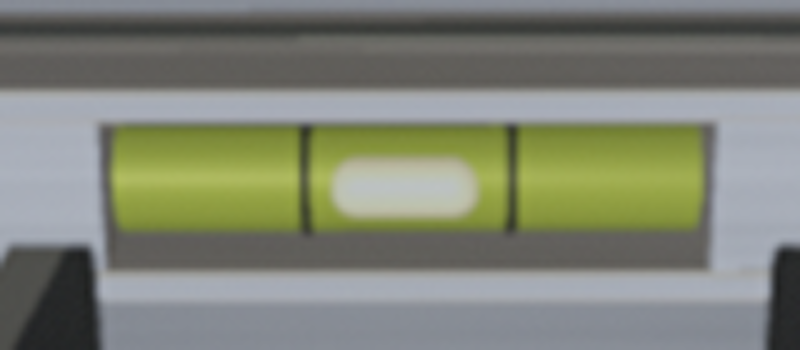

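>>> {"fn": "move_arm", "kwargs": {"motion": [{"x": 0,"y": -0.002,"z": 0.015,"roll": 0,"fingers": 0.4},{"x": 0,"y": 0,"z": 0.01,"roll": 0,"fingers": 0.4},{"x": 0,"y": 0,"z": 0.004,"roll": 0,"fingers": 0.4},{"x": 0,"y": 0,"z": 0,"roll": 0,"fingers": 0.4},{"x": 0,"y": 0,"z": 0,"roll": 0,"fingers": 0.4},{"x": 0,"y": 0,"z": 0,"roll": 0,"fingers": 0.4}]}}

```text
t: 24.35
tool_pos: [0.5246, -0.0766, 0.0982]
orientation: [[0.999, -0.037, 0.001], [-0.037, -0.999, -0.0], [0.001, 0.0, -1.0]]
contact_force: [0.1, -0.1, -1.0]
opening: 0.0594
```

>>> {"fn": "move_arm", "kwargs": {"motion": [{"x": 0,"y": 0,"z": 0.002,"roll": 0,"fingers": 0.4},{"x": 0,"y": 0,"z": 0.002,"roll": 0,"fingers": 0.4},{"x": 0,"y": 0,"z": 0,"roll": 0,"fingers": 0.4},{"x": 0,"y": 0,"z": 0,"roll": 0,"fingers": 0.4}]}}

```text
t: 24.68
tool_pos: [0.5241, -0.0763, 0.0938]
orientation: [[0.999, -0.037, -0.0], [-0.037, -0.999, 0.0], [-0.0, -0.0, -1.0]]
contact_force: [0.5, 0.1, -0.0]
opening: 0.0597
```

>>> {"fn": "move_arm", "kwargs": {"motion": [{"x": 0,"y": 0,"z": 0.0015,"roll": 0,"fingers": 0.4},{"x": 0,"y": 0,"z": 0.0015,"roll": 0,"fingers": 0.4},{"x": 0,"y": 0,"z": 0,"roll": 0,"fingers": 0.4},{"x": 0,"y": 0,"z": 0,"roll": 0,"fingers": 0.4},{"x": 0,"y": 0,"z": 0,"roll": 0,"fingers": 0.4}]}}

```text
t: 25.1
tool_pos: [0.5242, -0.0763, 0.0908]
orientation: [[0.999, -0.037, -0.0], [-0.037, -0.999, 0.0], [-0.0, -0.0, -1.0]]
contact_force: [0.4, -0.5, -0.1]
opening: 0.0599
```

```bash
python3 - <<'E'
from h import *
o=ctrl.get_obs(); print(o['t'],o['tool_pos'],o['contact_force'],o['torque'],o['opening'])
im=save("wrist","pics/w25.png")
E
```

```text
25.1 [ 0.52419038 -0.07630867  0.09076296] [ 0.42190187 -0.4630989  -0.06116803] [ 0.01438552  0.03264823 -0.01369295] 0.059939942871342446
```

View pics/w25.png

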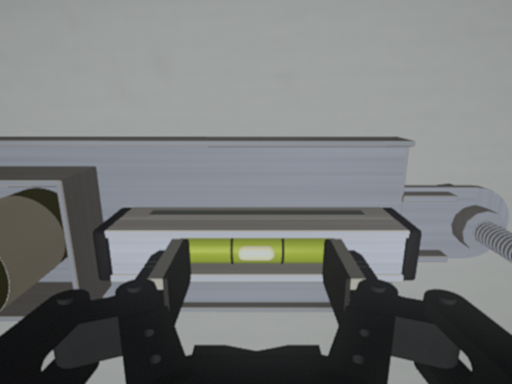

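>>> {"fn": "move_arm", "kwargs": {"motion": [{"x": 0,"y": 0,"z": 0.001,"roll": 0,"fingers": 0.4},{"x": 0,"y": 0,"z": 0.001,"roll": 0,"fingers": 0.4},{"x": 0,"y": 0,"z": 0,"roll": 0,"fingers": 0.4},{"x": 0,"y": 0,"z": 0,"roll": 0,"fingers": 0.4}]}}

```text
t: 25.48
tool_pos: [0.5241, -0.0763, 0.0887]
orientation: [[0.999, -0.037, -0.0], [-0.037, -0.999, 0.0], [-0.0, -0.0, -1.0]]
contact_force: [0.9, -0.6, 0.2]
opening: 0.0596
```

>>> {"fn": "move_arm", "kwargs": {"motion": [{"x": 0,"y": 0,"z": 0.001,"roll": 0,"fingers": 0.4},{"x": 0,"y": 0,"z": 0,"roll": 0,"fingers": 0.4},{"x": 0,"y": 0,"z": 0,"roll": 0,"fingers": 0.4},{"x": 0,"y": 0,"z": 0,"roll": 0,"fingers": 0.4}]}}

```text
t: 25.82
tool_pos: [0.5244, -0.0763, 0.088]
orientation: [[0.999, -0.037, 0.0], [-0.037, -0.999, -0.0], [0.0, 0.0, -1.0]]
contact_force: [-1.1, 0.9, 1.1]
opening: 0.0592
```

>>> {"fn": "move_arm", "kwargs": {"motion": [{"x": 0,"y": 0,"z": 0.001,"roll": 0,"fingers": 0.4},{"x": 0,"y": 0,"z": 0,"roll": 0,"fingers": 0.4},{"x": 0,"y": 0,"z": 0,"roll": 0,"fingers": 0.4},{"x": 0,"y": 0,"z": 0,"roll": 0,"fingers": 0.4}]}}

```text
t: 26.15
tool_pos: [0.5244, -0.0764, 0.0879]
orientation: [[0.999, -0.037, 0.0], [-0.037, -0.999, -0.0], [0.0, 0.0, -1.0]]
contact_force: [-2.5, 0.7, 7.7]
opening: 0.0596
```

>>> {"fn": "move_arm", "kwargs": {"motion": [{"x": 0,"y": 0,"z": 0.0005,"roll": 0,"fingers": 0.4},{"x": 0,"y": 0,"z": 0,"roll": 0,"fingers": 0.4},{"x": 0,"y": 0,"z": 0,"roll": 0,"fingers": 0.4},{"x": 0,"y": 0,"z": 0,"roll": 0,"fingers": 0.4},{"x": 0,"y": 0,"z": 0,"roll": 0,"fingers": 0.4},{"x": 0,"y": 0,"z": 0,"roll": 0,"fingers": 0.4},{"x": 0,"y": 0,"z": 0,"roll": 0,"fingers": 0.4},{"x": 0,"y": 0,"z": 0,"roll": 0,"fingers": 0.4},{"x": 0,"y": 0,"z": 0,"roll": 0,"fingers": 0.4},{"x": 0,"y": 0,"z": 0,"roll": 0,"fingers": 0.4}]}}

```text
t: 26.98
tool_pos: [0.5245, -0.0764, 0.0879]
orientation: [[0.999, -0.037, -0.0], [-0.037, -0.999, 0.0], [-0.0, -0.0, -1.0]]
contact_force: [-3.0, 1.2, 11.5]
opening: 0.0598
```

>>> {"fn": "move_arm", "kwargs": {"motion": [{"x": 0,"y": 0,"z": 0,"roll": 0,"fingers": 0.4},{"x": 0,"y": 0,"z": 0,"roll": 0,"fingers": 0.4},{"x": 0,"y": 0,"z": 0,"roll": 0,"fingers": 0.4},{"x": 0,"y": 0,"z": 0,"roll": 0,"fingers": 0.4},{"x": 0,"y": 0,"z": 0,"roll": 0,"fingers": 0.4},{"x": 0,"y": 0,"z": 0,"roll": 0,"fingers": 0.4}]}}

```text
t: 27.48
tool_pos: [0.5245, -0.0764, 0.0879]
orientation: [[0.999, -0.037, -0.0], [-0.037, -0.999, -0.0], [-0.0, 0.0, -1.0]]
contact_force: [-2.7, 0.5, 11.1]
opening: 0.0595
```

```bash
python3 - <<'E'
from h import *
o=ctrl.get_obs(); print(o['t'],o['tool_pos'],o['contact_force'],o['torque'],o['opening'])
im=save("wrist","pics/w26.png"); cv2.imwrite("pics/w26c.png",cv2.resize(im[225:285,100:420,::-1],None,fx=2.5,fy=2.5,interpolation=cv2.INTER_CUBIC))
im=save("scene","pics/c26.png");cv2.imwrite("pics/c26c.png",cv2.resize(im[130:290,180:380,::-1],None,fx=4,fy=3.7,interpolation=cv2.INTER_CUBIC))
im=save("side","pics/s26.png")
print(ctrl.get_obs()['contact_force'])
E
```

```text
27.4833 [ 0.52446075 -0.0763711   0.08789543] [-2.71114806  0.46997943 11.13816203] [ 0.12328844  0.51792718 -0.00620924] 0.0594889404914473
[-3.58038771  0.42580681  9.78267418]
```

View pics/w26.png

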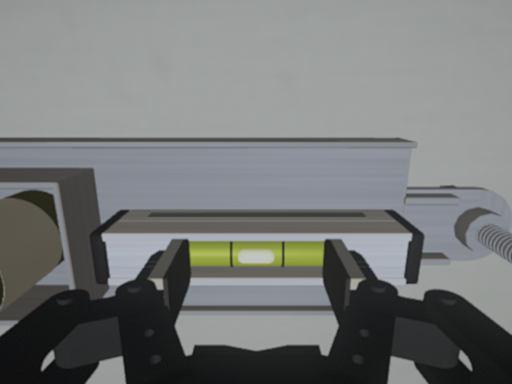

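View pics/w26c.png

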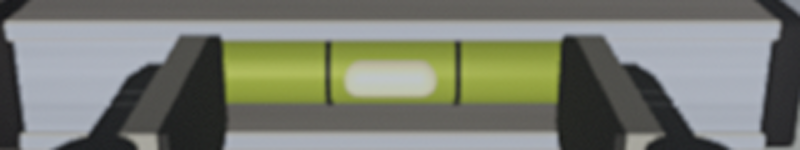

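View pics/c26c.png

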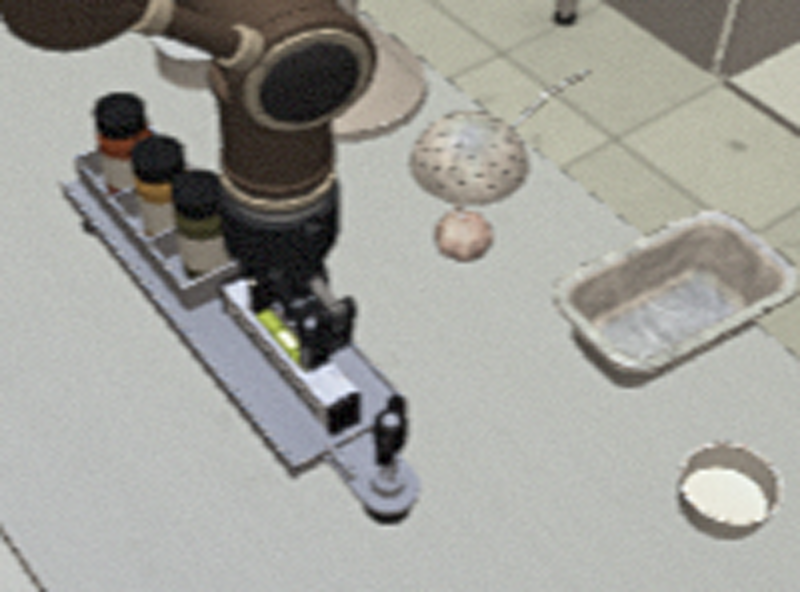

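View pics/s26.png

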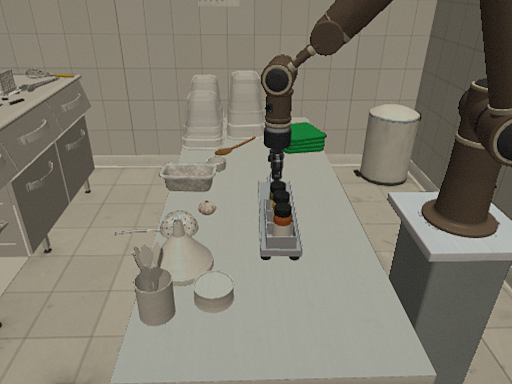

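```bash
python3 -c "
from plant import ctrl
print(ctrl.close_job()); o=ctrl.get_obs(); print(o['t'],o['contact_force'])"
```

```text
the job is handed in; nothing more can be done
None
the job is handed in; nothing more can be done
```

The job is handed in at about 27.6 s of the 72 s allowed. I don't have the verdict, because the interface reports none.

- **Jar:** it stands upright in the middle cell, released. The pictures show it between the other two jars, which look undisturbed.
- **Level:** it lies lengthwise on the bare deck, within a few millimetres of its centre.
- **Hand screw:** I turned it about 2.1 rad clockwise. The bubble went from about 9 mm off centre to about 0.6 mm off.
- **Pressing:** I finished with the open fingers either side of the vial, pressing the level down with about 10–11 N. In the last picture the bubble was still about 0.6 mm off centre, against the 3 mm limit. There is also a sideways force of about 3 N from contact.
- **Bystanders:** the tin, ramekin and garlic look untouched in the final pictures; I did not measure their positions.

The first move call was refused because its rows lacked some keys, so it moved nothing. The cameras disagreed by up to about 10 mm along y on the jar, cell and wing positions, so I took close-up wrist pictures before each grasp and placement. No check of the finished state failed.

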